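Swap the sample under the draught hood of a balance with a push-push catch

TASK

Change the sample on the balance: press the front of the clear glass draught hood once so that its catch lets go and the hood swings up, stand the amber jar that is on the pan in the aluminium tray, and set the little black-capped attar bottle from the tray on the middle of the pan. Then swing the hood back down and press it until the catch holds it shut when you let go. Keep both samples upright, set them down gently, and leave the other things on the table where they are.

Things in the scene. Friction and masses are not known exactly. Their poses are not given: they have to be found in the camera images.
- balance: White bench balance, housing 240 x 160 x 40 mm, fixed to the table. Origin: on the table, mid-width, 115 mm behind its front edge; +x of its frame points to its rear, z up. Display and keys at the front (x -0.115 to -0.050 m, at most 40 mm high); behind them a clear hood covers the pan.
- pan_top (a point): Centre of the top face of the round steel weighing pan (90 mm across), 58 mm above the table, 30 mm behind the balance's origin; axes as the balance's. Round the pan is a plinth 8 mm lower, and nothing beside it when the hood is up.
- hood_hinge (a point): Middle of the hood's hinge axis, at the rear of the balance (105 mm behind its origin, 60 mm above the table, 75 mm behind the pan's centre). The axis runs along the balance's y.
- hood (a joint): Angle of the clear hood about its rear hinge, rad: 0 to 0.01 = latched shut, 1.70 = fully up, leaning a little back past upright (stop), -0.040 = pressed to the stop, 6 mm below shut at the front. A damped spring (0.62 Nm shut, 0.11 Nm up, damping 0.3 Nm s/rad) always lifts the 420 g hood: 2 to 3 N at the front edge when shut; it rises in 2 to 3 s and stays down only when the catch holds it.
- catch (a point): The catch, a slot under the middle of the hood's front edge, 40 mm above the table; a 30 mm tongue under that edge drops in (hood up: it points forward, to 20 mm in front of the hinge, 0.2 m up). Push-push: press the shut hood to its stop and let it rise: released. Swing it down past shut to the stop and let it rise: it holds. A press under 3 mm changes nothing; another full press frees it again.
- hood_pad (a point): Middle of the top of the ribbed grey thumb pad (26 x 50 x 3 mm) on the hood's top, 14 mm behind its front edge: the place to press. Moves with the hood. 116 mm above the table when shut; from the hinge, shut: x -0.136, z +0.056 m. Press firmly: the stroke takes about 3 N and ends on the stop; a force stop under 10 N may trip on the way, up to 25 N does no harm.
- hood_edge (a point): Middle of the hood's upper front edge; moves with it. The hood is a box of 3 mm glass panels with grey edge bars, open below; from the hinge, shut: x -0.150 to 0, y +-0.065, z -0.014 to +0.053 m. Fully up, this edge is 0.20 m above the table and the former top faces the rear, 55 mm (low) to 72 mm (at this edge) behind the hinge; shut it by pushing on that face near the edge, forward and then down.
- resin_jar: Small amber jar with cream lid, round, 54 mm wide, 32 mm high, 70 g, on the pan at the start. Origin: centre of its underside; z up.
- attar_pot: Tiny round glass attar bottle with black cap, 32 mm wide (cap 28 mm, from 19 mm up), 34 mm high, 34 g, in the tray at the start. Origin: centre of its underside; z up.
- tray_in (a point): Centre of the inner floor of the shallow, pale aluminium tray, 3.5 mm above the table; the tray is fixed, 200 mm long (along its x), 150 mm wide (along its y), with walls 3.5 mm thick (6 mm at the rolled rim) and 14 mm high. The attar bottle stands in the half at -x; the half at +x is empty.
- vial_2: Bystander: glass vial with white cap, 45 mm wide, 68 mm high; origin at the centre of its underside.
- white_cap: Bystander: loose white bottle cap, 33 mm wide, 20 mm high; origin at the centre of its underside.
- tray: The aluminium tray itself: origin on the table under tray_in, same axes.
Mind the look-alikes: they are no part of the job. Of the things that look like the attar_pot, the smallest one is meant.

How it is judged (in metres and radians):
On the way, in this order (a step that is already met when the one before it is completed fails the run):
1. the catch is released and the hood has swung up (value of joint hood above 1.2 rad), for 0.2 s.
2. the amber jar stands in the tray, let go (x of resin_jar in the frame of tray_in between -0.072 and 0.072 m and y of resin_jar in the frame of tray_in between -0.048 and 0.048 m and z of resin_jar in the frame of tray_in below 0.004 m and contact force between the fingers and resin_jar below 0.1 N), for 0.2 s.
3. the attar bottle stands on the middle of the pan, let go, with the hood still up (horizontal distance between attar_pot and pan_top below 0.018 m and z of attar_pot in the frame of pan_top below 0.004 m and contact force between the fingers and attar_pot below 0.1 N and value of joint hood above 1 rad), for 0.2 s.
At the end, for the whole second after the job is handed in: The hood is shut and held by its catch alone (within 0.02 rad of 0), the attar bottle stands upright on the pan within 18 mm of its centre, and the amber jar stands upright and flat on the floor of the tray, both at rest (value of joint hood between -0.02 and 0.02 rad and horizontal distance between attar_pot and pan_top below 0.018 m and z of attar_pot in the frame of pan_top between -0.004 and 0.004 m and angle between each of attar_pot, resin_jar's own z axis and vertical below 0.1 rad and linear speed of each of attar_pot, resin_jar below 0.02 m/s and x of resin_jar in the frame of tray_in between -0.072 and 0.072 m and y of resin_jar in the frame of tray_in between -0.048 and 0.048 m and z of resin_jar in the frame of tray_in between -0.004 and 0.004 m); the robot touches nothing.
It fails at once if a bystander (vial or white cap) is pushed more than 3 cm away (distance of any of vial_2, white_cap from where it was at the start of the episode above 0.03 m).
It fails at once if a sample is tipped by more than about 35 degrees (angle between any of attar_pot, resin_jar's own z axis and vertical above 0.6 rad).
It fails at once if a sample is slammed or pressed hard on the balance or the tray (over 30 N) (contact force between any of attar_pot, resin_jar and balance above 30 N or contact force between resin_jar and tray above 30 N).
It also fails if it takes over 72 s, if anything falls off the work surface, if the arm or the gripper's body presses on something with over 40 N, if the wrist force passes 120 N, or if a joint passes its speed limit or range.

ROBOT

A 6-joint arm with a two-finger parallel gripper is mounted at the origin on a cart in front of the work surface, level with it; the furniture and walls round the work are solid. World frame = base frame: x ahead of the robot, y to its left, z up, the work surface at z = 0. Lengths are in m, angles in degrees, forces in N, time in s.
With the tool pointing down it reaches from about 0.325 to 0.775 m from the base axis. Payload 5.5 kg.
Tool frame: the origin (TCP) lies midway between the tips of the shut fingers; the grasp point (between the pads) lies 19 mm behind it; z points along the fingers, x is the direction in which the jaws open and shut, and the axes are right-handed (so a half turn about z gives the same grasp; the last joint's range is limited). The gripper opens to 88 mm and grips with 3 to 60 N. Pads are 20 mm wide; open, the fingers measure 115 mm over their backs; the gripper's body (75 mm by 178 mm) begins 61 mm behind the grasp point.
Start: joints at [70.319, 5.22, 70.514, -0, 104.267, -3.249], TCP at [0.17, 0.576, 0.223] pointing down, gripper open.
Joint ranges: [-164.24, 164.24], [-49.07, 125.15], [9.68, 141.18], [-86.29, 266.29], [3.28, 154.24], [-151.56, 151.56]. Speed limits (degrees/s): [147.25, 147.25, 172.46, 180, 180, 180].

INTERFACE

Orientations are given as a 3x3 rotation matrix whose columns are the frame's x, y, z axes.
In Python, from workcell import arm gives the robot as it stands.
- The arm moves only by the tool arm_command, never from a script. Its argument "plan" is a list of rows, each a list of 2 entries, a list of its own where there are three numbers: the shift along the tool's x, y, z in mm, then the turn, a rotation vector about the tool's x, y, z in degrees. In form: [[[dx, dy, dz], [wx, wy, wz]], ...]. A call has 1 to 12 rows; each row shifts and turns the pose as measured when the row begins, along the tool's axes as they then stand; what a row does not reach is not made up. A row lasts 1/12 s, in which the tool goes at most 41.7 mm and 7.16 degrees, less where a joint would pass 70% of its speed; a pose out of reach is approached as far as the arm can. A call with a gripper value outside its range is refused whole. "jaw" is the gripper command: -1 is shut, 1 is fully open, values between are in proportion, set as the call begins (left out, the last holds). The fingers move at their own pace and stop on an object; the grip force is fixed at half the most. Time passes only in rows, so rows that do not move let the fingers close. It gives the time, the measured TCP pose, the force and the opening at its end, in the units of the state.
- arm.observe(): the state, without advancing time (a new reading comes with each control period).
- arm.snapshot(name): name is "side" or "top" or "wrist"; returns a dict with "image" (384x512x3 uint8, red, green, blue), "z_map" (384x512 float32, m along the optical axis (not along the pixel's ray), 0 where there is no reading), "vertical_fov" (degrees; the focal length in pixels is half the picture's height over the tangent of half this angle, whatever the lens; pixels are square), "cx", "cy" (the principal point, pixels), "world_from_camera" (4x4, takes a point from camera to world coordinates); the wrist camera has in their place "T_tool_cam" (4x4, takes a point from camera to tool coordinates, whose origin is the TCP and whose axes are the tool frame's). Camera axes: x right, y down, z forward; pixel columns grow to the right and rows downward; lengths in m; the calibration is good to about 2 mm. A picture is of the moment at which its call begins: read the wrist's pose just before it.
- arm.finish_job(): hands the job in, once; it reports no verdict.
The state is a dict: "time_s": time; "q": joint angles; "joint_velocities": joint speeds; "tau": joint torques, N m; "position": TCP position; "tool_rot": TCP orientation; "wrist_force": force on the tool from outside, world axes, zero at the start; "torque": the same for the moment, N m; "width": finger opening in m.
Only numpy, scipy, OpenCV 4.12 (cv2) and the standard library are available. Lean on these libraries where they do the work, as an engineer would, in place of code of your own. Each camera call takes 0.05 s, during which the arm holds its last target.

## Working session

There is one attempt and no reset: what is moved stays moved. The work goes in short steps, Python scripts to look and compute and a tool call to move; the robot and the scene stay as the last step left them, time stands still between calls to the robot, and variables do not carry over. Pictures are saved under pics/ and viewed, and the job is handed in when it is done.

Besides the shell and the picture viewer there is one more tool, called after ">>>" as name([rows], argument=value, ...), one row to a line, values as JSON. arm_command: Moves the arm, as the interface text tells. Its arguments: {"type":"object","properties":{"plan":{"type":"array"},"jaw":{"type":"number"}},"required":["plan"]}

```bash
mkdir -p pics; ls
python3 - <<'E'
from workcell import arm
import cv2,numpy as np
s=arm.observe();print({k:np.round(v,3).tolist() for k,v in s.items()})
for n in("side","top","wrist"):
    d=arm.snapshot(n);cv2.imwrite(f"pics/{n}0.png",d["image"][:,:,::-1]);np.savez(f"{n}0.npz",**d)
    print(n,d["vertical_fov"],d["cx"],d["cy"],np.round(d.get("world_from_camera",d.get("T_tool_cam")),3).tolist())
E
```

```text
pics
{'time_s': 0.0, 'q': [70.318, 5.261, 70.58, 0.0, 104.267, -3.247], 'joint_velocities': [0.049, -0.053, 0.006, 0.021, 0.021, 0.066], 'tau': [0.0, -44.645, -40.645, 0.07, 0.029, -0.0], 'position': [0.17, 0.575, 0.222], 'tool_rot': [[0.283, 0.959, -0.001], [0.959, -0.283, -0.002], [-0.002, -0.0, -1.0]], 'wrist_force': [-0.401, -0.297, -0.1], 'torque': [-0.005, 0.005, 0.019], 'width': 0.088}
side 50.796463631748146 263.2319825218357 186.29687189854118 [[0.849, -0.259, 0.461, -0.026], [-0.528, -0.373, 0.763, -0.917], [-0.026, -0.891, -0.453, 0.634], [0.0, 0.0, 0.0, 1.0]]
top 51.017552856903706 253.50805651012854 190.75176826378612 [[0.029, -0.993, 0.116, 0.412], [-0.999, -0.027, 0.017, -0.041], [-0.013, -0.116, -0.993, 1.034], [0.0, 0.0, 0.0, 1.0]]
wrist 62.77013356278904 255.22422875052428 189.5545935465623 [[1.0, -0.0, -0.0, 0.0], [0.0, 0.956, 0.295, -0.082], [0.0, -0.295, 0.956, -0.161], [0.0, 0.0, 0.0, 1.0]]
```

View pics/top0.png

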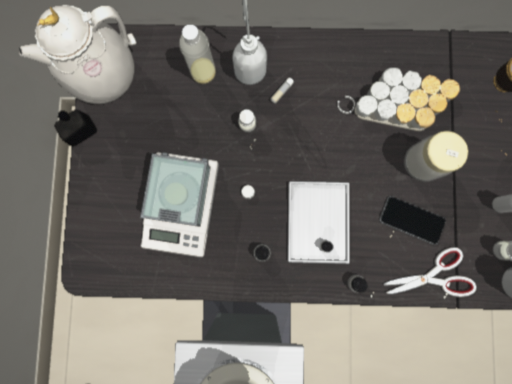

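View pics/side0.png

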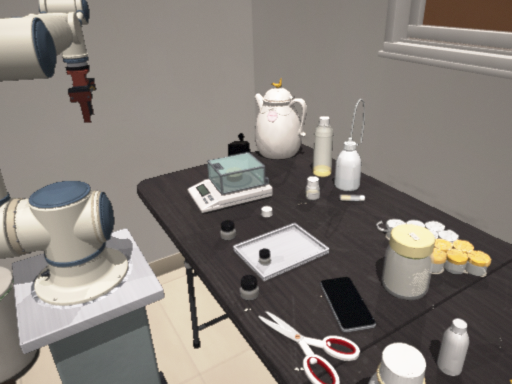

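View pics/wrist0.png

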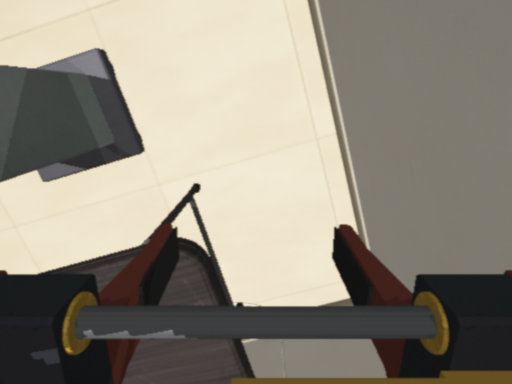

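The top view shows the balance near (180,205) and the tray near (320,222). There are three black-capped bottles: (327,246) in the tray, (262,253) and (358,285). I'll enlarge them to check which is which.

```bash
cat > h.py <<'E'
import numpy as np,cv2
def load(n): return dict(np.load(n))
def f(d): return d["image"].shape[0]/2/np.tan(np.radians(float(d["vertical_fov"]))/2)
def ray(d,u,v,T=None):
    T=d["world_from_camera"] if T is None else T
    r=np.array([(u-d["cx"])/f(d),(v-d["cy"])/f(d),1.]); return T[:3,3],T[:3,:3]@r
def plane(d,u,v,z,T=None):
    o,r=ray(d,u,v,T); return o+r*(z-o[2])/r[2]
def depth(d,u,v,T=None):
    o,r=ray(d,u,v,T); return o+r*d["z_map"][int(round(v)),int(round(u))]
def proj(d,p,T=None):
    T=d["world_from_camera"] if T is None else T
    c=T[:3,:3].T@(np.asarray(p)-T[:3,3]); return c[0]/c[2]*f(d)+d["cx"],c[1]/c[2]*f(d)+d["cy"]
def crop(d,u0,u1,v0,v1,k,name): cv2.imwrite(name,cv2.resize(d["image"][v0:v1,u0:u1,::-1],None,fx=k,fy=k,interpolation=cv2.INTER_CUBIC))
E
python3 - <<'E'
from h import *
d=load("top0.npz"); s=load("side0.npz")
a=cv2.resize(d["image"][145:305,130:390,::-1],None,fx=3,fy=3,interpolation=cv2.INTER_CUBIC)
cv2.imwrite("pics/c1.png",a)
crop(s,180,340,140,310,3,"pics/c2.png")
E
```

```text
(no output)
```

View pics/c1.png

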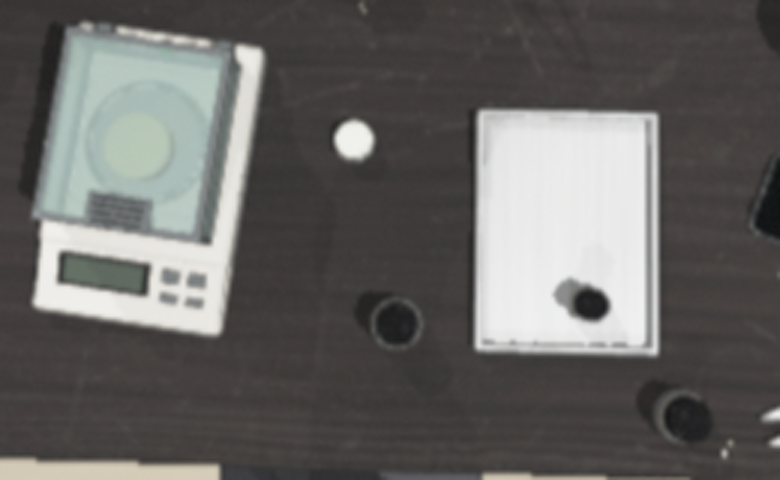

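View pics/c2.png

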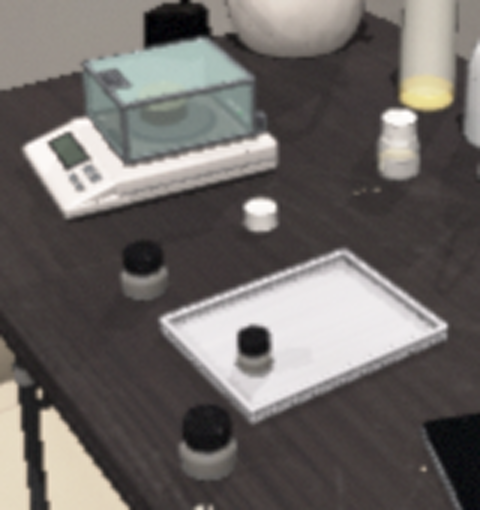

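The crops show which bottle is meant. The tray one at top (327,246) and side (264,255) is visibly smaller than (262,253) and (358,285), and it is the only one in the tray, so it is the attar pot. Next I'll measure positions.

Run:
```python
from h import *
d=load("top0.npz"); s=load("side0.npz"); np.set_printoptions(precision=4,suppress=True)
t=lambda a,b:(130+(a+.5)/3-.5,145+(b+.5)/3-.5)
S=lambda a,b:(180+(a+.5)/3-.5,140+(b+.5)/3-.5)
for n,a,z in[("pad",(119,210),.116),("pan",(146,146),.058),("jarlid",(138,146),.09),("hFL",(34,217),.113),("hFR",(210,242),.113),("hRR",(230,44),.113),("hRL",(68,28),.113),
 ("bRR",(263,47),.04),("bFR",(220,335),.02),("bFL",(33,306),.02),("t1",(475,110),.014),("t2",(657,113),.014),("t3",(658,354),.014),("t4",(475,352),.014),("pot",(591,304),.034),("cap",(354,140),.02),("blk1",(396,323),.04),("blk2",(686,416),.04)]:
    print(n,plane(d,*t(*a),z)[:2],depth(d,*t(*a)))
print("side")
for n,a,z in[("pad",(115,78),.116),("pot",(254,334),.034),("t_a",(161,323),.014),("t_b",(345,251),.014),("t_c",(447,328),.014),("t_d",(254,417),.014),("hood near",(122,105),.113),("hood L",(84,66),.113),("hoodR",(254,83),.113),("hoodfar",(205,39),.113),("vial",(400,118),.068)]:
    print(n,plane(s,*S(*a),z)[:2],depth(s,*S(*a)))
```

```text
pad [0.4586 0.1653] [0.4585 0.1649 0.1175]
pan [0.5142 0.159 ] [0.5086 0.1481 0.1114]
jarlid [0.5107 0.1588] [0.5084 0.1541 0.1121]
hFL [0.4515 0.2308] [0.4514 0.23   0.1157]
hFR [0.4363 0.0952] [0.438  0.1045 0.0497]
hRR [0.5898 0.0864] [0.5995 0.0933 0.063 ]
hRL [0.5992 0.2133] [0.5989 0.213  0.1142]
bRR [0.6021 0.0687] [ 0.61    0.0733 -0.0013]
bFR [0.362  0.0972] [ 0.361   0.1    -0.0013]
bFL [0.3813 0.2546] [0.3809 0.2588 0.0055]
t1 [ 0.5574 -0.1113] [ 0.5592 -0.1122  0.0011]
t2 [ 0.559  -0.2658] [ 0.5614 -0.2696 -0.0029]
t3 [ 0.3569 -0.267 ] [ 0.3563 -0.2696  0.0021]
t4 [ 0.3541 -0.1152] [ 0.3533 -0.1162  0.0002]
pot [ 0.3968 -0.2078] [ 0.3968 -0.2073  0.0373]
cap [ 0.5282 -0.0092] [ 0.5282 -0.0092  0.0194]
blk1 [ 0.3769 -0.0486] [ 0.377  -0.0486  0.0422]
blk2 [ 0.3098 -0.2837] [ 0.3104 -0.2821  0.0465]
side
pad [0.4596 0.1613] [0.4601 0.1624 0.1155]
pot [ 0.3992 -0.2089] [ 0.3979 -0.2111  0.0358]
t_a [ 0.3544 -0.1264] [ 0.3638 -0.1069 -0.0013]
t_b [ 0.5558 -0.1211] [ 0.569  -0.1029 -0.0002]
t_c [ 0.5557 -0.2705] [ 0.5592 -0.2665  0.0102]
t_d [ 0.3558 -0.2774] [ 0.3624 -0.2664  0.0034]
hood near [0.4384 0.1025] [0.4388 0.1034 0.1125]
hood L [0.4489 0.2162] [0.4508 0.2208 0.1109]
hoodR [0.5766 0.0714] [0.5843 0.0841 0.1063]
hoodfar [0.5954 0.2068] [0.597  0.2097 0.1117]
vial [ 0.7077 -0.0091] [ 0.7077 -0.0091  0.068 ]
```

>>> arm_command([
  [[-5, 5, 0], [0, 0, -5]],
  [[-20, 20, 0], [0, 0, -4.7]],
  [[-31, 28, 0], [0, 0, 0]],
  [[-31, 28, 0], [0, 0, 0]],
  [[-31, 28, 0], [0, 0, 0]],
  [[-31, 28, 0], [0, 0, 0]],
  [[-31, 28, 0], [0, 0, 0]],
  [[-31, 28, 0], [0, 0, 0]],
  [[-31, 28, 0], [0, 0, 0]],
  [[-31, 28, 0], [0, 0, 0]],
  [[-31, 28, 0], [0, 0, 0]],
  [[-31, 28, 0], [0, 0, 0]],
], jaw=-1)

```text
time_s: 1.15
position: [0.43, 0.2075, 0.2157]
tool_rot: [[0.093, 0.996, -0.006], [0.996, -0.093, -0.007], [-0.008, -0.005, -1.0]]
wrist_force: [0.2, 0.7, 0.9]
width: 0.0114
```

```bash
cat >> h.py <<'E'
def st():
    from workcell import arm
    s=arm.observe(); R=np.array(s["tool_rot"]);p=np.array(s["position"])
    print("t",round(s["time_s"],2),"p",np.round(p,4),"ang",round(np.degrees(np.arctan2(R[1,0],R[0,0])),2),"z",np.round(R[:,2],4),"F",np.round(s["wrist_force"],2),"w",round(s["width"],4))
    return s,p,R
def to(goal):
    s,p,R=st(); print("tool mm",np.round(1000*R.T@(np.array(goal)-p),1))
def wrist(name):
    from workcell import arm
    s=arm.observe();T=np.eye(4);T[:3,:3]=s["tool_rot"];T[:3,3]=s["position"]
    d=arm.snapshot("wrist"); d["world_from_camera"]=T@d["T_tool_cam"]; np.savez(name+".npz",**d)
    cv2.imwrite(f"pics/{name}.png",d["image"][:,:,::-1]); return d
def snap(n,name):
    from workcell import arm
    d=arm.snapshot(n); np.savez(name+".npz",**d); cv2.imwrite(f"pics/{name}.png",d["image"][:,:,::-1]); return d
E
python3 -c "
from h import *
to([.459,.164,.13]);wrist('w1')"
```

```text
t 1.15 p [0.43   0.2075 0.2157] ang 84.64 z [-0.0059 -0.007  -1.    ] F [0.16 0.74 0.93] w 0.0114
tool mm [-40.   33.4  85.8]
```

View pics/w1.png

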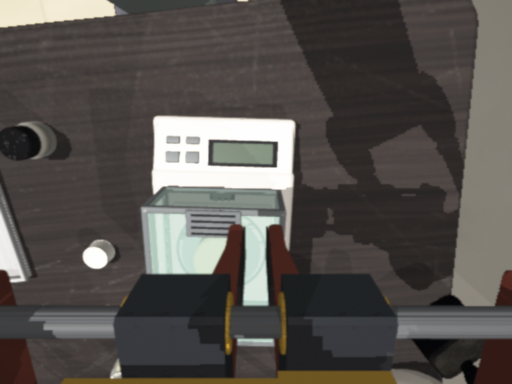

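The wrist view shows the thumb pad at about (215,223) and the balance nearly square to the tool.

```bash
python3 -c "
from h import *
d=load('w1.npz')
print(plane(d,215,223,.116), depth(d,205,223))
a=plane(d,155,117,.03);b=plane(d,294,120,.03);v=b-a;print(a,b,np.degrees(np.arctan2(v[1],v[0])),np.linalg.norm(v))
a=plane(d,148,209,.113);b=plane(d,283,210,.113);v=b-a;print(a,b,np.degrees(np.arctan2(v[1],v[0])),np.linalg.norm(v))
st()"
```

```text
[0.4563674  0.16817291 0.116     ] [0.45571004 0.15913977 0.11561762]
[0.3628767  0.10378671 0.03      ] [0.38000579 0.25299773 0.03      ] 83.4512407779132 0.15019099248526602
[0.43870538 0.10948318 0.113     ] [0.45063621 0.22990143 0.113     ] 84.3416988448102 0.12100784605182754
t 1.2 p [0.4337 0.2016 0.2152] ang 84.25 z [-0.0041 -0.0115 -0.9999] F [ 1.44 -3.3  -0.32] w 0.0075
```

>>> arm_command([
  [[-17, 14, 10], [0, 0, -0.5]],
  [[-14, 12, 20], [0, 0, -0.3]],
  [[-2, 2, 20], [0, 0, 0]],
  [[0, 0, 20], [0, 0, 0]],
  [[0, 0, 12], [0, 0, 0]],
  [[0, 0, 0], [0, 0, 0]],
])

```text
time_s: 1.7
position: [0.4615, 0.1583, 0.1303]
tool_rot: [[0.097, 0.995, -0.003], [0.995, -0.097, -0.012], [-0.012, -0.002, -1.0]]
wrist_force: [-0.5, 0.1, -0.9]
width: 0.0006
```

```bash
python3 -c "
from h import *
to([.458,.166,.116])"
```

```text
t 1.7 p [0.4615 0.1583 0.1303] ang 84.41 z [-0.0031 -0.0116 -0.9999] F [-0.5   0.09 -0.9 ] w 0.0006
tool mm [ 7.5 -4.2 14.2]
```

>>> arm_command([
  [[5, -4, 4], [0, 0, 0]],
  [[2, 0, 6], [0, 0.6, 0]],
  [[0, 0, 5], [0, 0, 0]],
  [[0, 0, 5], [0, 0, 0]],
  [[0, 0, 5], [0, 0, 0]],
])

```text
time_s: 2.12
position: [0.4574, 0.1684, 0.1092]
tool_rot: [[0.094, 0.996, 0.001], [0.996, -0.094, 0.001], [0.001, 0.001, -1.0]]
wrist_force: [-11.3, -4.5, 19.7]
width: 0.0004
```

>>> arm_command([
  [[0, 0, -15], [0, 0, 0]],
  [[0, -15, -35], [0, 0, 0]],
  [[0, -25, -30], [0, 0, 0]],
  [[0, -25, -25], [0, 0, 0]],
  [[0, -25, -10], [0, 0, 0]],
  [[0, -10, 0], [0, 0, 0]],
])

```text
time_s: 2.62
position: [0.3546, 0.1788, 0.2297]
tool_rot: [[0.094, 0.996, 0.002], [0.996, -0.094, 0.003], [0.003, 0.002, -1.0]]
wrist_force: [-0.3, -0.9, 1.0]
width: 0.0005
```

```bash
python3 -c "
from h import *
st();snap('side','s2')"
```

```text
t 2.62 p [0.3546 0.1788 0.2297] ang 84.63 z [ 0.0023  0.0027 -1.    ] F [-0.27 -0.85  1.  ] w 0.0005
```

View pics/s2.png

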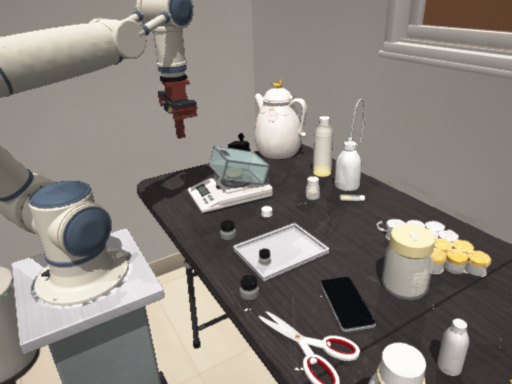

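The hood is rising. I'll open the jaws, let it swing up, and look down from a safe spot.

>>> arm_command([
  [[0, 0, 0], [0, 0, 0]],
  [[0, 0, 0], [0, 0, 0]],
  [[0, 0, 0], [0, 0, 0]],
  [[0, 0, 0], [0, 0, 0]],
  [[0, 0, 0], [0, 0, 0]],
  [[0, 0, 0], [0, 0, 0]],
  [[0, 0, 0], [0, 0, 0]],
  [[0, 0, 0], [0, 0, 0]],
  [[0, 0, 0], [0, 0, 0]],
  [[0, 0, 0], [0, 0, 0]],
  [[0, 0, 0], [0, 0, 0]],
  [[0, 0, 0], [0, 0, 0]],
], jaw=1)

```text
time_s: 3.67
position: [0.3563, 0.1789, 0.2262]
tool_rot: [[0.093, 0.996, -0.001], [0.996, -0.093, 0.001], [0.001, -0.001, -1.0]]
wrist_force: [0.4, -0.7, 0.5]
width: 0.0768
```

>>> arm_command([
  [[0, 0, 0], [0, 0, 0]],
  [[0, 0, 0], [0, 0, 0]],
  [[0, 0, 0], [0, 0, 0]],
  [[0, 0, 0], [0, 0, 0]],
  [[0, 0, 0], [0, 0, 0]],
  [[0, 0, 0], [0, 0, 0]],
  [[0, 0, 0], [0, 0, 0]],
  [[0, 0, 0], [0, 0, 0]],
  [[0, 0, 0], [0, 0, 0]],
])

```text
time_s: 4.42
position: [0.3563, 0.1789, 0.2266]
tool_rot: [[0.093, 0.996, 0.0], [0.996, -0.093, 0.002], [0.002, 0.0, -1.0]]
wrist_force: [0.1, -0.0, 0.3]
width: 0.088
```

```bash
python3 -c "
from h import *
st();wrist('w3');snap('side','s3');d=snap('top','t3');
crop(d,130,260,140,260,5,'pics/t3c.png')"
```

```text
t 4.42 p [0.3563 0.1789 0.2266] ang 84.66 z [ 2.0e-04  1.5e-03 -1.0e+00] F [ 0.13 -0.04  0.29] w 0.088
```

View pics/w3.png

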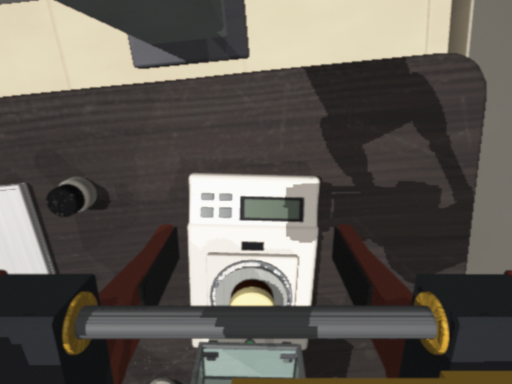

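View pics/s3.png

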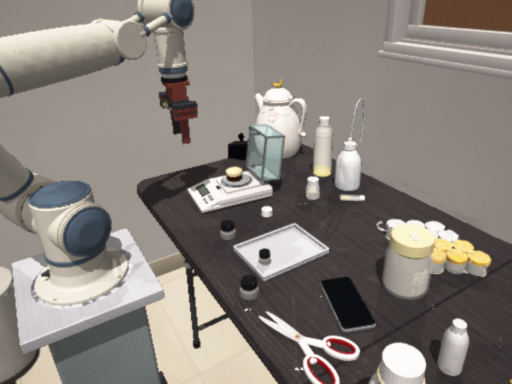

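View pics/t3c.png

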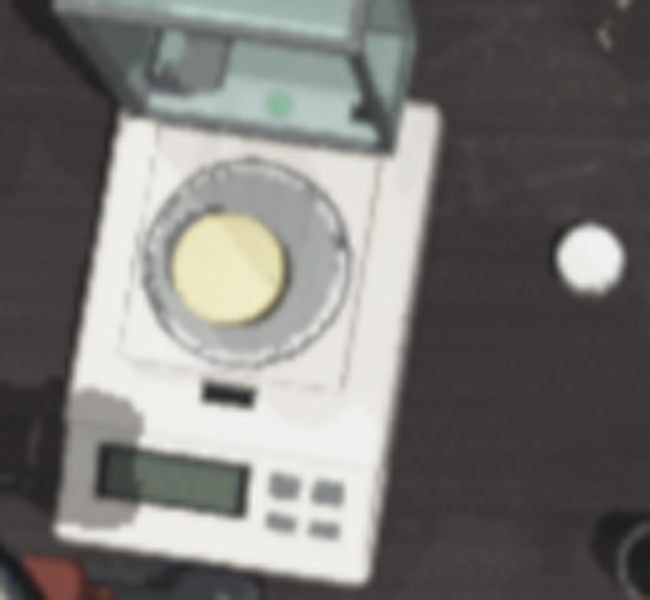

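The hood is up. In the top crop, the pan ring is at about (246,262) and the amber jar's lid at (229,268). I'll measure the lid by colour mask and the pan by its ellipse.

Run:
```python
from h import *
d=load("t3.npz");s=load("s3.npz")
for n,dd,lo in(("top",d,0),("side",s,0)):
    hsv=cv2.cvtColor(dd["image"],cv2.COLOR_RGB2HSV)
    m=cv2.inRange(hsv,(18,35,120),(35,255,255)); r=np.zeros_like(m)
    if n=="top": r[180:210,155:200]=1
    else: r[150:200,215:260]=1
    c=max(cv2.findContours(m*r,0,2)[0],key=cv2.contourArea);e=cv2.minEnclosingCircle(c)if n=="top" else cv2.fitEllipse(c);print(n,e,plane(dd,*e[0],.090),depth(dd,*e[0]))
u,v=130+(246.5)/5-.5,140+262.5/5-.5
print("pan",plane(d,u,v,.058))
u,v=130+(228.5)/5-.5,140+394.5/5-.5
print("slot",plane(d,u,v,.04))
to([.511,.159,.2])
```

```text
top ((175.16355895996094, 193.07632446289062), 11.577875137329102) [0.5112899  0.15999768 0.09      ] [0.51113777 0.15968988 0.0914463 ]
side ((233.4406280517578, 171.24319458007812), (10.14450740814209, 16.817949295043945), 85.95258331298828) [0.50539693 0.14644324 0.09      ] [0.50612707 0.14790508 0.089252  ]
pan [0.51754737 0.1580267  0.058     ]
slot [0.45360513 0.16730024 0.04      ]
t 4.57 p [0.3563 0.1789 0.2265] ang 84.65 z [ 1.0e-04  1.4e-03 -1.0e+00] F [ 0.08 -0.13  0.11] w 0.0878
tool mm [ -5.4 155.9  26.5]
```

>>> arm_command([
  [[0, 20, 10], [0, 0, 0.3]],
  [[-1, 33, 15], [0, 0, 0.5]],
  [[-1, 33, 15], [0, 0, 0]],
  [[-1, 33, 10], [0, 0, 0]],
  [[-1, 20, 6], [0, 0, 0]],
  [[0, 5, 0], [0, 0, 0]],
  [[0, 0, 0], [0, 0, 0]],
])

```text
time_s: 5.15
position: [0.5053, 0.1602, 0.1704]
tool_rot: [[0.105, 0.994, 0.004], [0.994, -0.105, 0.004], [0.005, 0.004, -1.0]]
wrist_force: [0.3, 1.0, 0.3]
width: 0.0878
```

```bash
python3 -c "
from h import *
to([.511,.159,.08]);wrist('w4')"
```

```text
t 5.15 p [0.5053 0.1602 0.1704] ang 83.96 z [ 0.0045  0.0044 -1.    ] F [0.27 0.99 0.34] w 0.0878
tool mm [-1.1  5.5 90.5]
```

View pics/w4.png

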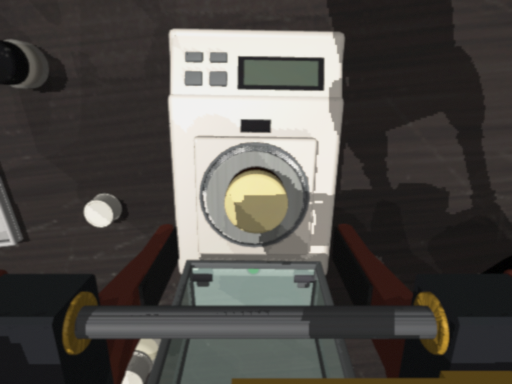

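```bash
python3 -c "
from h import *
d=load('w4.npz')
hsv=cv2.cvtColor(d['image'],cv2.COLOR_RGB2HSV);m=cv2.inRange(hsv,(18,35,80),(35,255,255));r=np.zeros_like(m);r[150:240,200:310]=1
c=max(cv2.findContours(m*r,0,2)[0],key=cv2.contourArea);e=cv2.minEnclosingCircle(c);print(e,plane(d,*e[0],.09),depth(d,*e[0]))
print('pan',plane(d,255,194,.058),'slot',plane(d,256,126,.04))
to([.511,.159,.082])"
```

```text
((255.53846740722656, 201.46153259277344), 32.59968948364258) [0.50883737 0.16061392 0.09      ] [0.5090596  0.16059391 0.08937156]
pan [0.51290966 0.15986694 0.058     ] slot [0.45397532 0.16712245 0.04      ]
t 5.2 p [0.5046 0.1603 0.1704] ang 83.97 z [ 0.0042  0.0043 -1.    ] F [-0.27  0.02 -0.24] w 0.0878
tool mm [-1.1  6.1 88.4]
```

>>> arm_command([
  [[-0.5, 5, 15], [0, 0, 0]],
  [[0, 0, 28], [0, 0, 0]],
  [[0, 0, 28], [0, 0, 0]],
  [[0, 0, 20], [0, 0, 0]],
  [[0, 0, 9], [0, 0, 0]],
  [[0, 0, 2], [0, 0, 0]],
  [[0, 0, 0], [0, 0, 0]],
])

```text
time_s: 5.78
position: [0.5072, 0.1634, 0.0741]
tool_rot: [[0.101, 0.995, 0.015], [0.995, -0.101, 0.009], [0.01, 0.014, -1.0]]
wrist_force: [-0.3, -0.4, -0.1]
width: 0.0879
```

```bash
python3 -c "
from h import *
to([.51,.16,.063]);wrist('w5')"
```

```text
t 5.78 p [0.5072 0.1634 0.0741] ang 84.22 z [ 0.0151  0.0086 -0.9998] F [-0.3  -0.39 -0.06] w 0.0879
tool mm [-3.2  3.  11.1]
```

View pics/w5.png

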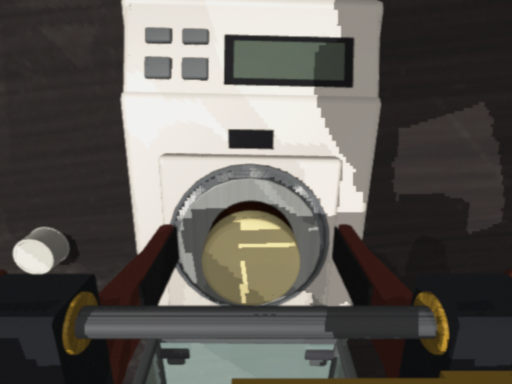

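>>> arm_command([
  [[-3, 3, 4], [0.8, -0.6, 0]],
  [[0, 0, 5], [0, 0, 0]],
  [[0, 0, 2], [0, 0, 0]],
])

```text
time_s: 6.08
position: [0.5126, 0.1608, 0.0684]
tool_rot: [[0.1, 0.995, 0.007], [0.995, -0.1, 0.001], [0.002, 0.007, -1.0]]
wrist_force: [-0.5, 0.2, 0.4]
width: 0.0877
```

```bash
cat >> h.py <<'E'
def to(goal,ang=83.5):
    from scipy.spatial.transform import Rotation as Ro
    s,p,R=st(); a=np.radians(ang); G=np.array([[np.cos(a),np.sin(a),0],[np.sin(a),-np.cos(a),0],[0,0,-1.]])
    print("tool mm",np.round(1000*R.T@(np.array(goal)-p),1),"rot",np.round(Ro.from_matrix(R.T@G).as_rotvec(degrees=True),2))
E
python3 -c "
from h import *
to([.51,.16,.0625])"
```

```text
t 6.08 p [0.5126 0.1608 0.0684] ang 84.26 z [ 7.4e-03  8.0e-04 -1.0e+00] F [-0.48  0.24  0.35] w 0.0877
tool mm [-1.1 -2.6  5.9] rot [ 0.42 -0.09  0.75]
```

>>> arm_command([
  [[-1, -2, 5], [0.5, 0, 0.7]],
  [[0, 0, 3], [0, 0, 0]],
  [[0, 0, 0], [0, 0, 0]],
])

```text
time_s: 6.33
position: [0.5113, 0.16, 0.0605]
tool_rot: [[0.114, 0.993, -0.001], [0.993, -0.114, 0.002], [0.002, -0.001, -1.0]]
wrist_force: [0.2, -0.2, -0.3]
width: 0.0876
```

>>> arm_command([
  [[0, 0, 0], [0, 0, 0]],
  [[0, 0, 0], [0, 0, 0]],
  [[0, 0, 0], [0, 0, 0]],
  [[0, 0, 0], [0, 0, 0]],
  [[0, 0, 0], [0, 0, 0]],
  [[0, 0, 0], [0, 0, 0]],
  [[0, 0, 0], [0, 0, 0]],
], jaw=-1)

```text
time_s: 6.92
position: [0.5112, 0.1599, 0.0603]
tool_rot: [[0.114, 0.993, -0.001], [0.993, -0.114, 0.002], [0.002, -0.001, -1.0]]
wrist_force: [-0.7, -0.3, -0.8]
width: 0.0515
```

```bash
python3 -c "
from h import *
to([.51,.16,.0625]);wrist('w6');d=snap('side','s6');crop(d,150,350,60,220,4,'pics/s6c.png')"
```

```text
t 6.92 p [0.5112 0.1599 0.0603] ang 83.44 z [-0.001   0.0022 -1.    ] F [-0.74 -0.31 -0.78] w 0.0515
tool mm [-0.  -1.2 -2.2] rot [-0.07 -0.12 -0.06]
```

View pics/s6c.png

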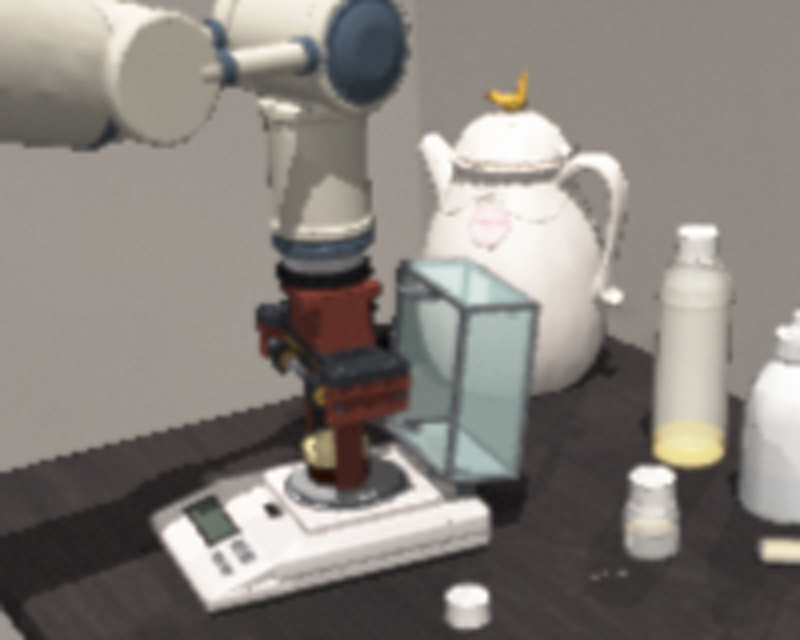

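>>> arm_command([
  [[0, 0, -8], [0, 0, 0]],
  [[0, 0, -20], [0, 0, 0]],
  [[0, 0, -25], [0, 0, 0]],
  [[0, 0, -25], [0, 0, 0]],
  [[-10, 0, -12], [0, 0, 0]],
  [[-22, 2, 0], [0, 0, 0]],
  [[-30, 3, 0], [0, 0, 0]],
])

```text
time_s: 7.6
position: [0.5077, 0.0988, 0.155]
tool_rot: [[0.107, 0.994, -0.004], [0.994, -0.107, 0.003], [0.002, -0.004, -1.0]]
wrist_force: [0.9, -0.1, -1.6]
width: 0.0509
```

```bash
python3 -c "
from h import *
to([.50,-.19,.11])"
```

```text
t 7.6 p [0.5077 0.0988 0.155 ] ang 83.86 z [-0.0041  0.0025 -1.    ] F [ 0.87 -0.11 -1.57] w 0.0509
tool mm [-288.1   23.4   44.3] rot [-0.25 -0.12  0.36]
```

>>> arm_command([
  [[-32, 2.5, 0], [0, 0, 0.4]],
  [[-35, 2.5, 0], [0, 0, 0]],
  [[-35, 2.5, 0], [0, 0, 0]],
  [[-35, 2.5, 0], [0, 0, 0]],
  [[-35, 2.5, 5], [0, 0, 0]],
  [[-35, 2.5, 5], [0, 0, 0]],
  [[-30, 2.5, 10], [0, 0, 0]],
  [[-22, 2.5, 10], [0, 0, 0]],
  [[-12, 1, 5], [0, 0, 0]],
  [[0, 0, 0], [0, 0, 0]],
  [[0, 0, 0], [0, 0, 0]],
])

```text
time_s: 8.52
position: [0.492, -0.1966, 0.122]
tool_rot: [[0.12, 0.993, 0.001], [0.993, -0.12, -0.003], [-0.002, 0.001, -1.0]]
wrist_force: [0.0, 0.5, -0.1]
width: 0.0514
```

```bash
python3 -c "
from h import *
to([.50,-.19,.02]);wrist('w7')"
```

```text
t 8.52 p [ 0.492  -0.1966  0.122 ] ang 83.1 z [ 9.0e-04 -2.6e-03 -1.0e+00] F [ 0.02  0.46 -0.11] w 0.0514
tool mm [  7.8   7.  102. ] rot [ 0.07  0.14 -0.4 ]
```

View pics/w7.png

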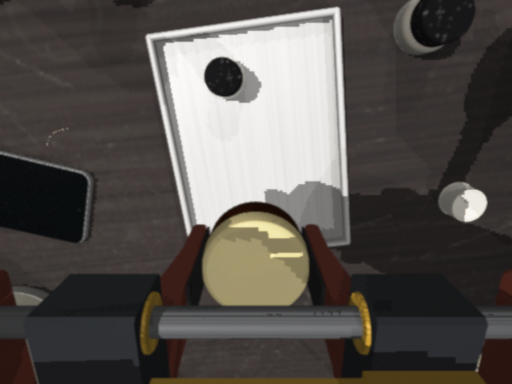

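>>> arm_command([
  [[6, 6, 15], [0, 0, 0]],
  [[1, 1, 28], [0, 0, 0]],
  [[0, 0, 28], [0, 0, 0]],
  [[0, 0, 20], [0, 0, 0]],
  [[0, 0, 5], [0, 0, 0]],
  [[0, 0, 0], [0, 0, 0]],
])

```text
time_s: 9.07
position: [0.5041, -0.1852, 0.0295]
tool_rot: [[0.112, 0.994, 0.011], [0.994, -0.112, -0.005], [-0.004, 0.011, -1.0]]
wrist_force: [0.6, 0.3, -0.4]
width: 0.051
```

```bash
python3 -c "
from h import *
to([.50,-.191,.007])"
```

```text
t 9.07 p [ 0.5041 -0.1852  0.0295] ang 83.56 z [ 0.0109 -0.0053 -0.9999] F [ 0.57  0.27 -0.36] w 0.051
tool mm [-6.2 -3.7 22.4] rot [0.66 0.23 0.07]
```

>>> arm_command([
  [[-6, -4, 6], [0.7, 0.2, 0]],
  [[0, 0, 7], [0, 0, 0]],
  [[0, 0, 5], [0, 0, 0]],
  [[0, 0, 2], [0, 0, 0]],
  [[0, 0, 0], [0, 0, 0]],
])

```text
time_s: 9.48
position: [0.502, -0.1909, 0.0134]
tool_rot: [[0.11, 0.994, 0.005], [0.994, -0.11, -0.003], [-0.002, 0.005, -1.0]]
wrist_force: [0.2, -0.1, -0.1]
width: 0.0514
```

```bash
python3 -c "
from h import *
to([.50,-.191,.007])"
```

```text
t 9.48 p [ 0.502  -0.1909  0.0134] ang 83.71 z [ 0.0048 -0.0028 -1.    ] F [ 0.21 -0.08 -0.14] w 0.0514
tool mm [-0.3 -2.   6.4] rot [0.29 0.13 0.21]
```

>>> arm_command([
  [[0, 0, 4], [0.3, 0.1, 0]],
  [[0, 0, 3], [0, 0, 0]],
  [[0, 0, 1.5], [0, 0, 0]],
  [[0, 0, 0], [0, 0, 0]],
])

```text
time_s: 9.82
position: [0.5031, -0.1916, 0.0059]
tool_rot: [[0.11, 0.994, 0.002], [0.994, -0.11, -0.001], [-0.001, 0.002, -1.0]]
wrist_force: [-0.2, -0.5, -1.0]
width: 0.0511
```

```bash
python3 -c "
from h import *
to([.50,-.191,.0063])"
```

```text
t 9.82 p [ 0.5031 -0.1916  0.0059] ang 83.68 z [ 0.0022 -0.0015 -1.    ] F [-0.23 -0.49 -0.97] w 0.0511
tool mm [ 0.2 -3.2 -0.4] rot [0.13 0.07 0.18]
```

>>> arm_command([
  [[0, 0, 1], [0, 0, 0]],
  [[0, 0, 1], [0, 0, 0]],
  [[0, 0, 0], [0, 0, 0]],
])

```text
time_s: 10.07
position: [0.5035, -0.1918, 0.0062]
tool_rot: [[0.11, 0.994, 0.003], [0.994, -0.11, -0.002], [-0.002, 0.003, -1.0]]
wrist_force: [0.4, 1.0, -1.3]
width: 0.0514
```

>>> arm_command([
  [[0, 0, 0], [0, 0, 0]],
  [[0, 0, 0], [0, 0, 0]],
  [[0, 0, 0], [0, 0, 0]],
  [[0, 0, 0], [0, 0, 0]],
  [[0, 0, 0], [0, 0, 0]],
], jaw=0.7)

```text
time_s: 10.48
position: [0.5038, -0.1919, 0.0064]
tool_rot: [[0.11, 0.994, 0.004], [0.994, -0.11, -0.002], [-0.002, 0.004, -1.0]]
wrist_force: [-0.6, 0.7, 0.6]
width: 0.0744
```

>>> arm_command([
  [[0, 0, -8], [0, 0, 0]],
  [[0, 0, -25], [0, 0, 0]],
  [[0, 0, -25], [0, 0, 0]],
  [[0, -10, -20], [0, 0, 0]],
  [[0, -20, -5], [0, 0, 0]],
  [[0, 0, 0], [0, 0, 0]],
])

```text
time_s: 10.98
position: [0.4719, -0.1878, 0.0933]
tool_rot: [[0.109, 0.994, 0.0], [0.994, -0.109, -0.001], [-0.001, 0.0, -1.0]]
wrist_force: [0.2, -0.5, 0.1]
width: 0.0742
```

```bash
python3 -c "
from h import *
to([.397,-.208,.1]);wrist('w8');d=snap('side','s8');crop(d,200,360,200,320,5,'pics/s8c.png')"
```

```text
t 10.98 p [ 0.4719 -0.1878  0.0933] ang 83.71 z [ 2.e-04 -8.e-04 -1.e+00] F [ 0.23 -0.47  0.13] w 0.0742
tool mm [-28.3 -72.2  -6.7] rot [0.02 0.04 0.21]
```

View pics/w8.png

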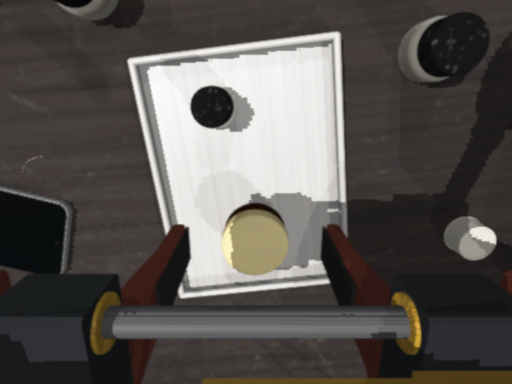

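View pics/s8c.png

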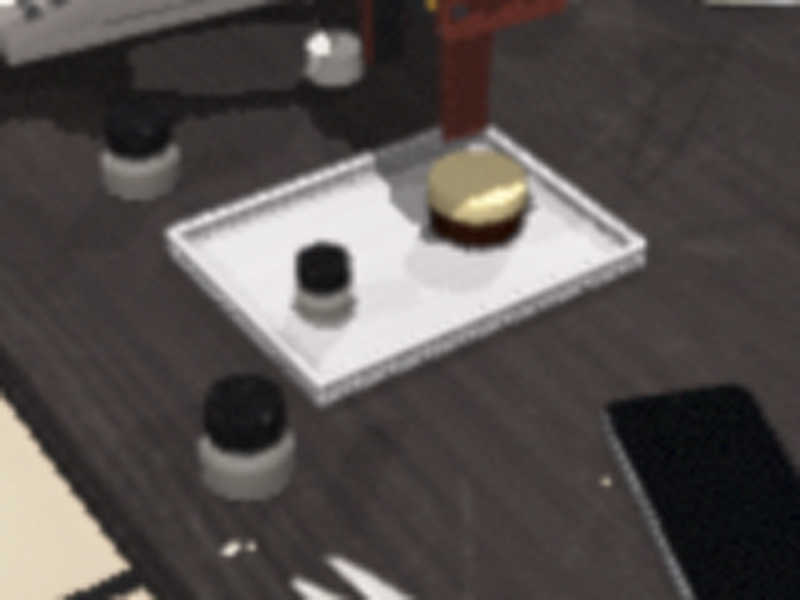

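The jar stands free in the tray, at wrist (255,240). The attar bottle's cap is at wrist (212,107).

```bash
python3 -c "
from h import *
d=load('w8.npz')
print(plane(d,212,106.5,.0375),depth(d,212,107)); j=plane(d,255,241,.0355);print('jar',j)
for a in((131,61),(338,36),(346,280),(181,294)):print(plane(d,*a,.014)[:2])
to([.397,-.208,.08])"
```

```text
[ 0.39666613 -0.20838685  0.0375    ] [ 0.39699828 -0.20849639  0.03705721]
jar [ 0.49913493 -0.1908575   0.0355    ]
[ 0.36002093 -0.26413497]
[ 0.35998988 -0.11746371]
[ 0.55598341 -0.11684633]
[ 0.55431374 -0.26336849]
t 11.08 p [ 0.4735 -0.1879  0.0922] ang 83.71 z [ 1.3e-03 -6.0e-04 -1.0e+00] F [-0.13  0.07 -0.14] w 0.0747
tool mm [-28.4 -73.8  12.2] rot [0.08 0.03 0.21]
```

>>> arm_command([
  [[-9, -20, 0], [0, 0, 0.2]],
  [[-10, -27, 0], [0, 0, 0]],
  [[-8, -22, 0], [0, 0, 0]],
  [[-2, -5, 8], [0, 0, 0]],
  [[0, 0, 15], [0, 0, 0]],
  [[0, 0, 15], [0, 0, 0]],
  [[0, 0, 0], [0, 0, 0]],
], jaw=0.14)

```text
time_s: 11.67
position: [0.3974, -0.2085, 0.0474]
tool_rot: [[0.113, 0.994, -0.0], [0.994, -0.113, 0.002], [0.002, -0.0, -1.0]]
wrist_force: [0.0, 0.3, -0.4]
width: 0.0502
```

```bash
python3 -c "
from h import *
to([.397,-.2085,.006]);wrist('w9')"
```

```text
t 11.67 p [ 0.3974 -0.2085  0.0474] ang 83.53 z [-1.0e-04  2.5e-03 -1.0e+00] F [ 0.04  0.25 -0.36] w 0.0502
tool mm [-0.1 -0.3 41.4] rot [-0.02 -0.14  0.03]
```

View pics/w9.png

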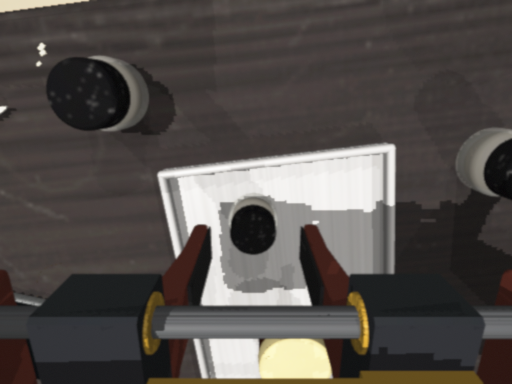

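The bottle is centred between the fingers at (253,230), so I'll go down and grasp it.

>>> arm_command([
  [[0, 0, 12], [0, 0, 0]],
  [[0, 0, 14], [0, 0, 0]],
  [[0, 0, 10], [0, 0, 0]],
  [[0, 0, 4], [0, 0, 0]],
  [[0, 0, 2], [0, 0, 0]],
  [[0, 0, 0], [0, 0, 0]],
])

```text
time_s: 12.22
position: [0.4009, -0.2084, 0.004]
tool_rot: [[0.111, 0.994, 0.002], [0.994, -0.111, 0.002], [0.002, 0.002, -1.0]]
wrist_force: [-0.8, 0.1, 0.4]
width: 0.0499
```

```bash
python3 -c "
from h import *
to([.397,-.2085,.006])"
```

```text
t 12.22 p [ 0.4009 -0.2084  0.004 ] ang 83.64 z [ 0.0021  0.002  -1.    ] F [-0.84  0.07  0.37] w 0.0499
tool mm [-0.5 -3.9 -2. ] rot [ 0.11 -0.13  0.14]
```

>>> arm_command([
  [[-0.5, -3.5, -2], [0, 0, 0]],
  [[0, 0, 0], [0, 0, 0]],
  [[0, 0, 0], [0, 0, 0]],
])

```text
time_s: 12.47
position: [0.3977, -0.2088, 0.0073]
tool_rot: [[0.111, 0.994, 0.003], [0.994, -0.111, 0.001], [0.002, 0.003, -1.0]]
wrist_force: [-0.2, -0.3, -0.1]
width: 0.0502
```

>>> arm_command([
  [[0, 0, 0], [0, 0, 0]],
  [[0, 0, 0], [0, 0, 0]],
  [[0, 0, 0], [0, 0, 0]],
  [[0, 0, 0], [0, 0, 0]],
  [[0, 0, 0], [0, 0, 0]],
  [[0, 0, 0], [0, 0, 0]],
], jaw=-1)

```text
time_s: 12.97
position: [0.3985, -0.2094, 0.0092]
tool_rot: [[0.111, 0.994, 0.006], [0.994, -0.111, -0.0], [0.0, 0.006, -1.0]]
wrist_force: [-0.2, -0.0, 0.6]
width: 0.0313
```

```bash
python3 -c "
from h import *
to([.397,-.2085,.006])"
```

```text
t 12.97 p [ 0.3985 -0.2094  0.0092] ang 83.63 z [ 6.2e-03 -5.0e-04 -1.0e+00] F [-0.21 -0.01  0.55] w 0.0313
tool mm [ 0.8 -1.6  3.2] rot [ 0.36 -0.01  0.13]
```

>>> arm_command([
  [[0, 0, -8], [0.3, 0, 0]],
  [[0, 0, -20], [0, 0, 0]],
  [[0, 0, -28], [0, 0, 0]],
  [[0, 0, -28], [0, 0, 0]],
  [[0, 0, -20], [0, 0, 0]],
  [[10, 2, -10], [0, 0, 0]],
  [[22, 5, 0], [0, 0, 0]],
  [[30, 6, 0], [0, 0, 0]],
])

```text
time_s: 13.63
position: [0.4168, -0.1496, 0.13]
tool_rot: [[0.119, 0.993, -0.004], [0.993, -0.119, 0.001], [0.001, -0.004, -1.0]]
wrist_force: [0.4, 0.2, -0.9]
width: 0.0311
```

```bash
python3 -c "
from h import *
to([.516,.158,.12]);wrist('w10')"
```

```text
t 13.63 p [ 0.4168 -0.1496  0.13  ] ang 83.19 z [-0.0038  0.001  -1.    ] F [ 0.39  0.2  -0.87] w 0.0311
tool mm [317.2  62.1   9.9] rot [-0.22 -0.03 -0.31]
```

View pics/w10.png

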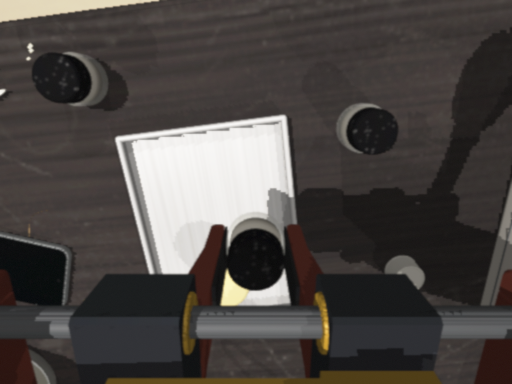

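The bottle is held upright between the pads, at (255,258). Carrying it to the pan.

>>> arm_command([
  [[32, 6, 0], [0, 0, 0]],
  [[34, 7, 0], [0, 0, 0]],
  [[34, 7, 0], [0, 0, 0]],
  [[34, 7, 0], [0, 0, 0]],
  [[34, 7, 0], [0, 0, 0]],
  [[34, 7, 0], [0, 0, 0]],
  [[34, 7, 0], [0, 0, 0]],
  [[30, 6, 0], [0, 0, 0]],
  [[20, 4, 0], [0, 0, 0]],
  [[8, 2, 0], [0, 0, 0]],
  [[0, 0, 0], [0, 0, 0]],
  [[0, 0, 0], [0, 0, 0]],
])

```text
time_s: 14.68
position: [0.511, 0.1633, 0.1284]
tool_rot: [[0.11, 0.994, -0.009], [0.994, -0.109, 0.005], [0.004, -0.009, -1.0]]
wrist_force: [0.0, -0.5, -1.0]
width: 0.0313
```

```bash
python3 -c "
from h import *
to([.516,.158,.0637]);wrist('w11');snap('side','s11')"
```

```text
t 14.68 p [0.511  0.1633 0.1284] ang 83.71 z [-0.0089  0.0049 -0.9999] F [ 0.03 -0.53 -0.96] w 0.0313
tool mm [-5.   6.1 64.6] rot [-0.54 -0.22  0.21]
```

View pics/w11.png

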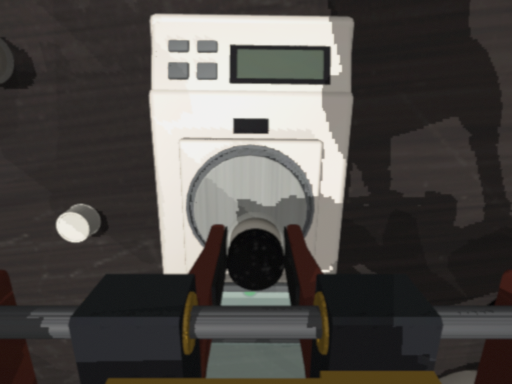

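```bash
python3 -c "
from h import *
d=load('w11.npz')
a,b,c=plane(d,187,204,.058),plane(d,314,204,.058),plane(d,251,145,.058)
print(a,b,c,(a+b)/2,np.linalg.norm(a-b), c+.045*np.array([.993,-.114,0]))
to([.516,.158,.0637])"
```

```text
[0.50626954 0.11065459 0.058     ] [0.51728781 0.2092305  0.058     ] [0.46597461 0.16553477 0.058     ] [0.51177867 0.15994255 0.058     ] 0.0991897813739342 [0.51065961 0.16040477 0.058     ]
t 14.78 p [0.5111 0.1624 0.1286] ang 83.61 z [-0.0083  0.0051 -1.    ] F [-0.36  0.17 -0.94] w 0.0314
tool mm [-4.1  5.9 64.8] rot [-0.51 -0.23  0.11]
```

>>> arm_command([
  [[-3, 4, 10], [-0.5, -0.2, 0]],
  [[0, 0, 18], [0, 0, 0]],
  [[0, 0, 16], [0, 0, 0]],
  [[0, 0, 8], [0, 0, 0]],
  [[0, 0, 4], [0, 0, 0]],
  [[0, 0, 0], [0, 0, 0]],
])

```text
time_s: 15.28
position: [0.5158, 0.151, 0.0698]
tool_rot: [[0.121, 0.993, 0.005], [0.993, -0.121, -0.002], [-0.001, 0.005, -1.0]]
wrist_force: [0.2, -0.3, 0.5]
width: 0.0313
```

```bash
python3 -c "
from h import *
to([.514,.159,.0637])"
```

```text
t 15.28 p [0.5158 0.151  0.0698] ang 83.07 z [ 0.005 -0.002 -1.   ] F [ 0.23 -0.31  0.53] w 0.0313
tool mm [ 7.8 -2.8  6.1] rot [ 0.3   0.08 -0.43]
```

>>> arm_command([
  [[7, -3, 1], [0.3, 0, -0.4]],
  [[1, 0, 3], [0, 0, 0]],
  [[0, 0, 1], [0, 0, 0]],
  [[0, 0, 0], [0, 0, 0]],
])

```text
time_s: 15.62
position: [0.5145, 0.1593, 0.0662]
tool_rot: [[0.114, 0.993, 0.002], [0.993, -0.114, -0.001], [-0.001, 0.002, -1.0]]
wrist_force: [-0.2, 0.3, -0.7]
width: 0.031
```

```bash
python3 -c "
from h import *
to([.514,.159,.0637])"
```

```text
t 15.62 p [0.5145 0.1593 0.0662] ang 83.43 z [ 1.9e-03 -9.0e-04 -1.0e+00] F [-0.22  0.27 -0.71] w 0.031
tool mm [-0.4 -0.5  2.5] rot [ 0.11  0.04 -0.07]
```

>>> arm_command([
  [[0, 0, 1.5], [0, 0, 0]],
  [[0, 0, 1.5], [0, 0, 0]],
  [[0, 0, 1], [0, 0, 0]],
])

```text
time_s: 15.87
position: [0.5154, 0.1599, 0.0635]
tool_rot: [[0.114, 0.994, 0.005], [0.994, -0.114, -0.0], [0.0, 0.005, -1.0]]
wrist_force: [0.4, -1.3, -0.4]
width: 0.0311
```

>>> arm_command([
  [[0, 0, 1], [0, 0, 0]],
  [[0, 0, 1], [0, 0, 0]],
  [[0, 0, 0], [0, 0, 0]],
])

```text
time_s: 16.12
position: [0.5155, 0.1599, 0.0638]
tool_rot: [[0.113, 0.994, 0.006], [0.994, -0.113, -0.0], [0.0, 0.006, -1.0]]
wrist_force: [-0.0, -0.8, -0.7]
width: 0.0313
```

```bash
python3 -c "
from h import *
to([.514,.159,.0637]);d=snap('side','s12');crop(d,180,290,120,220,6,'pics/s12c.png')"
```

```text
t 16.12 p [0.5155 0.1599 0.0638] ang 83.49 z [ 5.8e-03 -3.0e-04 -1.0e+00] F [-0.03 -0.8  -0.74] w 0.0313
tool mm [-1.1 -1.4  0.1] rot [ 0.33 -0.02 -0.01]
```

View pics/s12c.png

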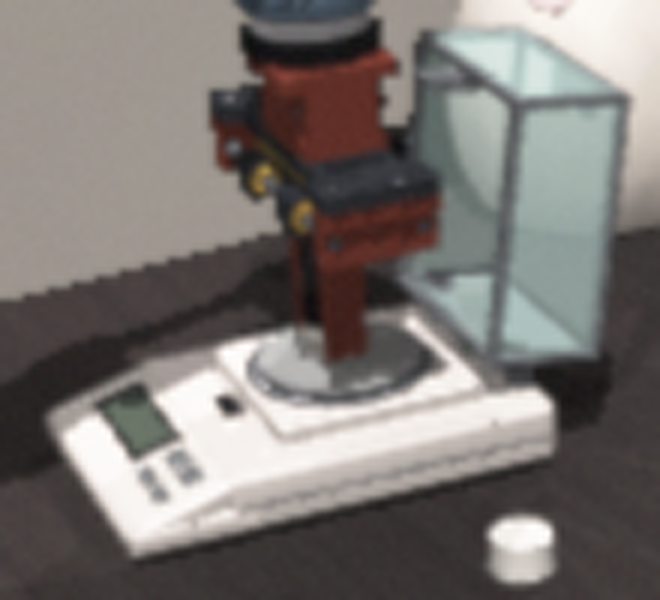

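>>> arm_command([
  [[0, 0, 2.5], [0, 0, 0]],
  [[0, 0, 2], [0, 0, 0]],
])

```text
time_s: 16.33
position: [0.516, 0.16, 0.0633]
tool_rot: [[0.113, 0.994, 0.008], [0.994, -0.113, 0.0], [0.001, 0.008, -1.0]]
wrist_force: [-6.8, -1.9, 11.7]
width: 0.0311
```

>>> arm_command([
  [[0, 0, 0], [0, 0, 0]],
  [[0, 0, 0], [0, 0, 0]],
])

```text
time_s: 16.5
position: [0.5164, 0.1601, 0.0643]
tool_rot: [[0.113, 0.993, 0.009], [0.994, -0.113, 0.001], [0.002, 0.009, -1.0]]
wrist_force: [-0.6, -1.0, -0.1]
width: 0.0316
```

>>> arm_command([
  [[0, 0, 0], [0, 0, 0]],
  [[0, 0, 0], [0, 0, 0]],
  [[0, 0, 0], [0, 0, 0]],
  [[0, 0, 0], [0, 0, 0]],
], jaw=0.3)

```text
time_s: 16.83
position: [0.5163, 0.16, 0.063]
tool_rot: [[0.114, 0.993, 0.009], [0.994, -0.114, 0.0], [0.001, 0.009, -1.0]]
wrist_force: [-0.4, 0.4, 0.7]
width: 0.0542
```

>>> arm_command([
  [[0, 0, -8], [0, 0, 0]],
  [[0, 0, -20], [0, 0, 0]],
  [[0, 0, -30], [0, 0, 0]],
  [[0, 0, -30], [0, 0, 0]],
  [[0, 0, -10], [0, 0, 0]],
  [[0, 0, 0], [0, 0, 0]],
])

```text
time_s: 17.33
position: [0.5137, 0.1596, 0.163]
tool_rot: [[0.114, 0.994, 0.002], [0.994, -0.114, -0.001], [-0.001, 0.002, -1.0]]
wrist_force: [-1.0, 0.6, 0.2]
width: 0.0571
```

```bash
python3 -c "
from h import *
st();wrist('w13');d=snap('side','s13');crop(d,180,320,90,220,5,'pics/s13c.png');d=snap('top','t13')
"
```

```text
t 17.33 p [0.5137 0.1596 0.163 ] ang 83.48 z [ 0.0022 -0.0013 -1.    ] F [-1.01  0.6   0.21] w 0.0571
```

View pics/s13c.png

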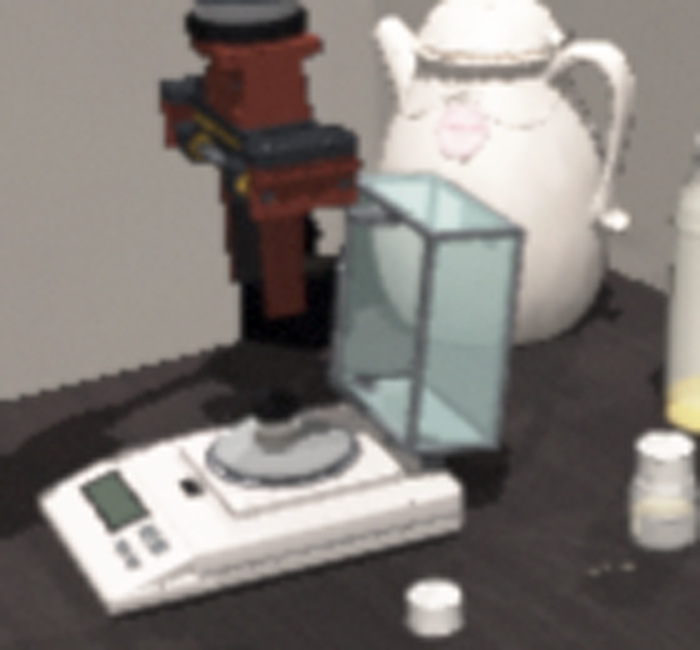

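View pics/w13.png

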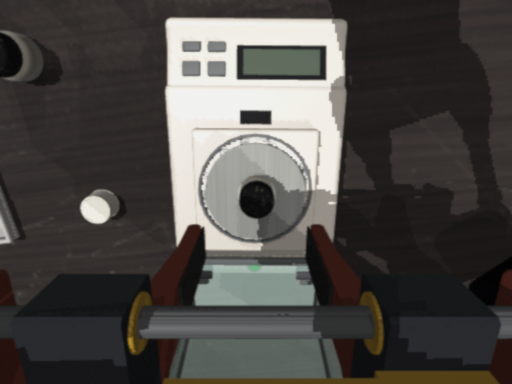

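View pics/t13.png

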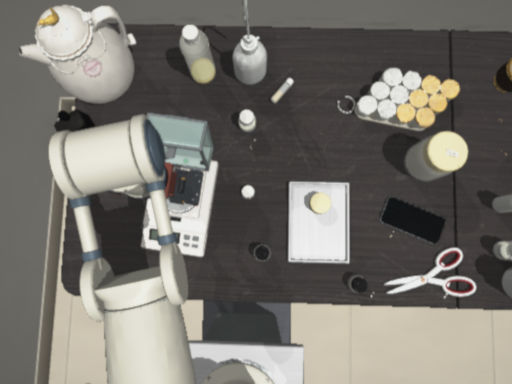

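The bottle stands on the pan, with its cap at wrist (257,200) and the pan ring about (200–311, 133–243). I'll check the offset.

```bash
python3 -c "
from h import *
d=load('w13.npz')
a,b,c,e=plane(d,199,188,.058),plane(d,311,188,.058),plane(d,255,133,.058),plane(d,257,243,.058)
print(a,b,(a+b)/2,(c+e)/2,np.linalg.norm(a-b)); print('pot',plane(d,257,200,.092),depth(d,257,200))
t=load('t3.npz')
s=load('s13.npz')
for p in (( .515,.158,.058),):print(proj(s,p))
"
```

```text
[0.50749752 0.1102377  0.058     ] [0.51873415 0.20859812 0.058     ] [0.51311583 0.15941791 0.058     ] [0.51597317 0.16004206 0.058     ] 0.09900016918612822
pot [0.51270011 0.16111335 0.092     ] [0.5130878  0.16107425 0.0908802 ]
(np.float64(234.93746475001154), np.float64(178.16210459486456))
```

The bottle is about 3 mm off the pan centre, which is fine. Next I'll check the clearance behind the hood and plan the closing arc.

```bash
cat >> h.py <<'E'
XB=np.array([np.sin(np.radians(83.5)),-np.cos(np.radians(83.5)),0]); 
HINGE=np.array([.5145,.1595,0])+.075*XB+np.array([0,0,.06])
def pad(th): c,s=np.cos(th),np.sin(th); return -.136*c+.056*s,.056*c+.136*s
E
python3 - <<'E'
from h import *
d=load("t0.npz") if 0 else load("top0.npz")
v,u=np.mgrid[0:384:2,0:512:2];z=d["z_map"][v,u];F=f(d)
c=np.stack([(u-d["cx"])/F*z,(v-d["cy"])/F*z,z],-1)[z>0]
w=c@d["world_from_camera"][:3,:3].T+d["world_from_camera"][:3,3]
s=load("side0.npz");z=s["z_map"][v,u];F=f(s)
c=np.stack([(u-s["cx"])/F*z,(v-s["cy"])/F*z,z],-1)[z>0]
w=np.vstack([w,c@s["world_from_camera"][:3,:3].T+s["world_from_camera"][:3,3]])
for y0 in np.arange(0,.36,.04):
    k=(w[:,1]>y0)&(w[:,1]<y0+.04)&(w[:,0]>.64)&(w[:,0]<1)&(w[:,2]>.06)
    if k.any(): print(round(y0,2),"minx",w[k,0].min().round(3),"maxz",w[k,2].max().round(3), "minx z>.15",w[k&(w[:,2]>.15),0].min(initial=9).round(3))
print("hinge",HINGE)
for th in(1.7,1.4,1.1,.8,.5,.3,.15,0,-.04):
    a,b=pad(th);print(th,np.round([a,b+.06],3))
to(HINGE+.115*XB+[0,0,.19]);
E
```

```text
0.0 minx 0.694 maxz 0.573 minx z>.15 0.839
0.04 minx 0.992 maxz 0.573 minx z>.15 0.992
0.08 minx 0.815 maxz 0.572 minx z>.15 0.815
0.12 minx 0.816 maxz 0.571 minx z>.15 0.816
0.16 minx 0.991 maxz 0.571 minx z>.15 0.991
0.2 minx 0.992 maxz 0.57 minx z>.15 0.992
0.24 minx 0.878 maxz 0.569 minx z>.15 0.878
0.28 minx 0.765 maxz 0.568 minx z>.15 0.784
0.32 minx 0.744 maxz 0.568 minx z>.15 0.758
hinge [0.58901789 0.15100976 0.06      ]
1.7 [0.073 0.188]
1.4 [0.032 0.204]
1.1 [-0.012  0.207]
0.8 [-0.055  0.197]
0.5 [-0.093  0.174]
0.3 [-0.113  0.154]
0.15 [-0.126  0.136]
0 [-0.136  0.116]
-0.04 [-0.138  0.111]
t 17.48 p [0.5124 0.1593 0.1591] ang 83.48 z [-0.003  -0.0025 -1.    ] F [-0.55  0.85 -0.91] w 0.0571
tool mm [  0.3 191.8 -91.5] rot [-0.16  0.16 -0.02]
```

>>> arm_command([
  [[0, 0, -15], [0, 0, 0]],
  [[0, 0, -30], [0, 0, 0]],
  [[0, 0, -35], [0, 0, 0]],
  [[0, 5, -20], [0, 0, 0]],
  [[0, 20, -3], [0, 0, 0]],
  [[0, 30, 0], [0, 0, 0]],
  [[0, 32, 0], [0, 0, 0]],
  [[0, 32, 0], [0, 0, 0]],
  [[0, 30, 0], [0, 0, 0]],
  [[0, 25, 0], [0, 0, 0]],
  [[0, 15, 0], [0, 0, 0]],
  [[0, 0, 0], [0, 0, 0]],
], jaw=-1)

```text
time_s: 18.48
position: [0.7023, 0.1364, 0.2293]
tool_rot: [[0.111, 0.993, -0.045], [0.994, -0.112, -0.011], [-0.016, -0.043, -0.999]]
wrist_force: [-0.7, -0.8, -0.3]
width: 0.0003
```

```bash
python3 -c "
from h import *
to(HINGE+.12*XB+[0,0,.11]);d=snap('side','s14');crop(d,180,320,90,220,5,'pics/s14c.png')"
```

```text
t 18.48 p [0.7023 0.1364 0.2293] ang 83.61 z [-0.0448 -0.0107 -0.9989] F [-0.67 -0.79 -0.32] w 0.0003
tool mm [ 2.6  8.4 58.9] rot [-2.48  0.9   0.09]
```

View pics/s14c.png

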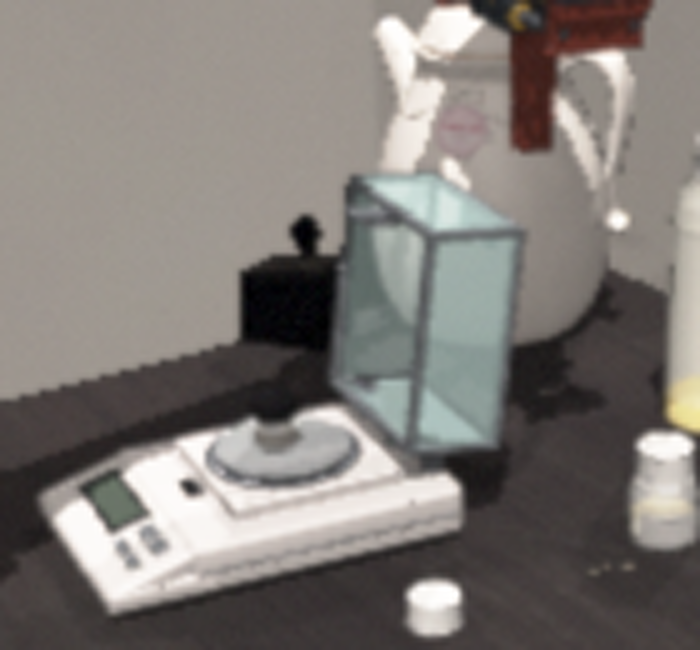

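>>> arm_command([
  [[2, 6, 0], [-2.5, 0.9, 0]],
  [[0, 2, 15], [0, 0, 0]],
  [[0, 0, 22], [0, 0, 0]],
  [[0, 0, 18], [0, 0, 0]],
  [[0, 0, 0], [0, 0, 0]],
])

```text
time_s: 18.95
position: [0.7047, 0.139, 0.1665]
tool_rot: [[0.11, 0.994, -0.007], [0.994, -0.11, 0.0], [-0.001, -0.007, -1.0]]
wrist_force: [-0.2, -0.3, -0.8]
width: 0.0002
```

```bash
cat >> h.py <<'E'
def rel():
    s,p,R=st(); r=p-HINGE; print("u",round(1000*r@XB,1),"w",round(1000*r[2]+60,1),"v",round(1000*(r@np.array([-XB[1],XB[0],0])),1))
E
python3 -c "
from h import *
to(HINGE+.1*XB+[0,0,.11]);rel();d=snap('side','s15');crop(d,180,320,90,220,5,'pics/s15c.png')"
```

```text
t 18.95 p [0.7047 0.139  0.1665] ang 83.68 z [-7.3e-03  1.0e-04 -1.0e+00] F [-0.23 -0.31 -0.77] w 0.0002
tool mm [ -1.1 -16.3  -3.4] rot [-0.41  0.04  0.18]
t 18.95 p [0.7047 0.139  0.1665] ang 83.68 z [-7.3e-03  1.0e-04 -1.0e+00] F [-0.23 -0.31 -0.77] w 0.0002
u 116.3 w 166.5 v 1.1
```

View pics/s15c.png

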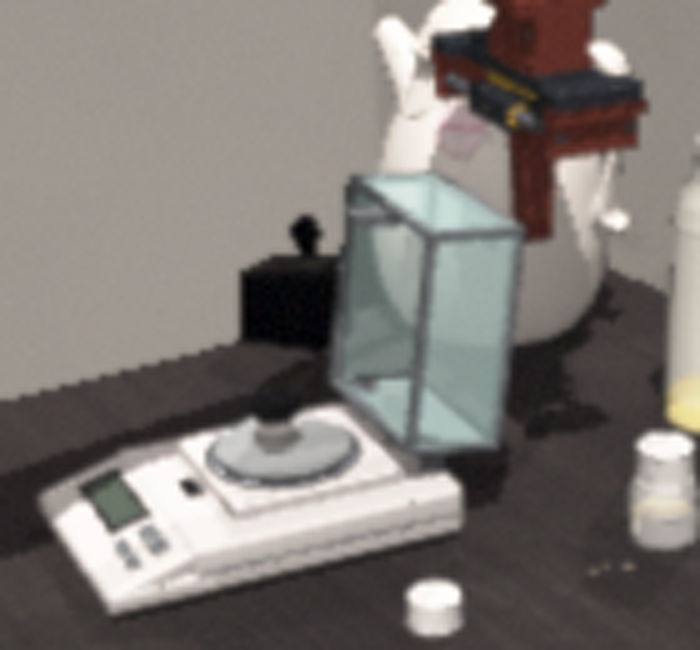

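>>> arm_command([
  [[-1, -10, -3], [-0.4, 0, 0]],
  [[0, -8, -3], [0, 0, 0]],
  [[0, -6, -3], [0, 0, 0]],
  [[0, -6, -3], [0, 0, 0]],
  [[0, -6, -3], [0, 0, 0]],
  [[0, -6, -3], [0, 0, 0]],
  [[0, -6, -3], [0, 0, 0]],
  [[0, -6, -3], [0, 0, 0]],
])

```text
time_s: 19.67
position: [0.6475, 0.1448, 0.1992]
tool_rot: [[0.11, 0.994, 0.009], [0.994, -0.11, 0.0], [0.001, 0.009, -1.0]]
wrist_force: [3.7, -0.5, -1.1]
width: 0.0007
```

```bash
python3 -c "
from h import *
rel();to(HINGE+.042*XB+[0,0,.142]);d=snap('side','s16');crop(d,180,320,90,220,5,'pics/s16c.png')"
```

```text
t 19.67 p [0.6475 0.1448 0.1992] ang 83.69 z [ 8.9e-03  1.0e-04 -1.0e+00] F [ 3.72 -0.53 -1.08] w 0.0007
u 58.9 w 199.2 v 0.4
t 19.67 p [0.6475 0.1448 0.1992] ang 83.69 z [ 8.9e-03  1.0e-04 -1.0e+00] F [ 3.72 -0.53 -1.08] w 0.0007
tool mm [ -0.4 -16.8  -2.9] rot [ 0.5  -0.06  0.19]
```

View pics/s16c.png

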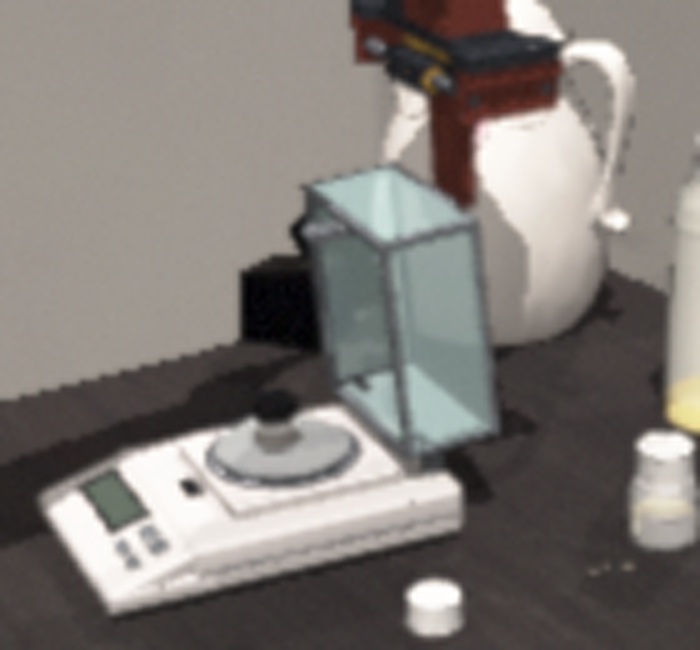

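>>> arm_command([
  [[0, -6, -0.5], [0.5, 0, 0]],
  [[0, -6, -0.5], [0, 0, 0]],
  [[0, -6, -0.5], [0, 0, 0]],
  [[0, -6, -0.5], [0, 0, 0]],
  [[0, -6, 0], [0, 0, 0]],
  [[0, -6, 0], [0, 0, 0]],
  [[0, -6, 0], [0, 0, 0]],
  [[0, -6, 0], [0, 0, 0]],
])

```text
time_s: 20.38
position: [0.5967, 0.1511, 0.2067]
tool_rot: [[0.11, 0.994, 0.009], [0.994, -0.11, 0.003], [0.004, 0.009, -1.0]]
wrist_force: [2.8, 0.2, 1.1]
width: 0.0005
```

```bash
python3 -c "
from h import *
rel();to(HINGE-.002*XB+[0,0,.147]);d=snap('side','s17');crop(d,180,320,90,220,5,'pics/s17c.png')"
```

```text
t 20.38 p [0.5967 0.1511 0.2067] ang 83.7 z [ 0.0091  0.0034 -1.    ] F [2.79 0.16 1.12] w 0.0005
u 7.7 w 206.7 v 1.0
t 20.38 p [0.5967 0.1511 0.2067] ang 83.7 z [ 0.0091  0.0034 -1.    ] F [2.79 0.16 1.12] w 0.0005
tool mm [-1.  -9.7 -0.4] rot [ 0.5  -0.25  0.2 ]
```

View pics/s17c.png

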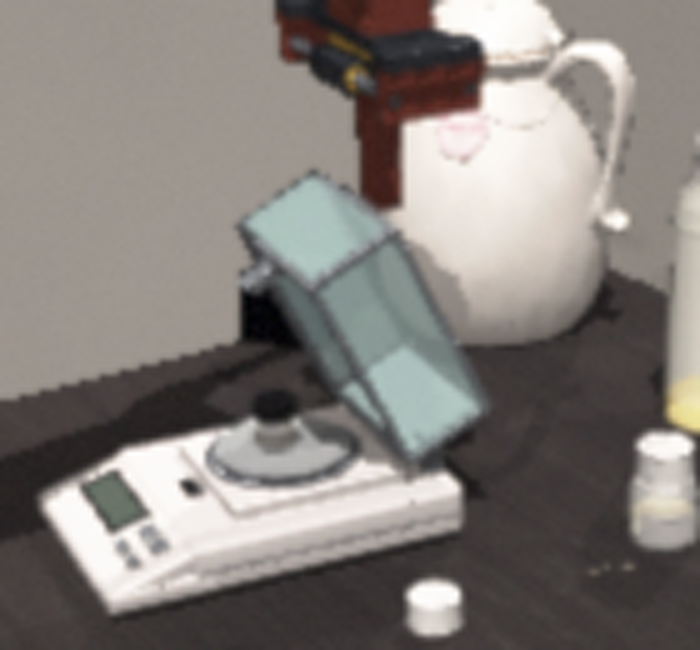

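>>> arm_command([
  [[-1, -6, 0], [0.5, -0.2, 0]],
  [[0, -6, 0.5], [0, 0, 0]],
  [[0, -6, 0.5], [0, 0, 0]],
  [[0, -6, 1], [0, 0, 0]],
  [[0, -6, 1.5], [0, 0, 0]],
  [[0, -6, 2], [0, 0, 0]],
  [[0, -6, 2], [0, 0, 0]],
  [[0, -5, 3], [0, 0, 0]],
])

```text
time_s: 21.1
position: [0.5438, 0.1566, 0.1941]
tool_rot: [[0.108, 0.994, -0.004], [0.994, -0.108, 0.001], [0.001, -0.004, -1.0]]
wrist_force: [0.5, 0.6, 4.7]
width: 0.0004
```

```bash
python3 -c "
from h import *
rel();to(HINGE-.083*XB+[0,0,.114]);d=snap('side','s18');crop(d,180,320,90,220,5,'pics/s18c.png')"
```

```text
t 21.1 p [0.5438 0.1566 0.1941] ang 83.77 z [-0.004   0.0014 -1.    ] F [0.47 0.59 4.65] w 0.0004
u -45.6 w 194.1 v 0.4
t 21.1 p [0.5438 0.1566 0.1941] ang 83.77 z [-0.004   0.0014 -1.    ] F [0.47 0.59 4.65] w 0.0004
tool mm [ -0.3 -37.4  20.3] rot [-0.24 -0.06  0.27]
```

View pics/s18c.png

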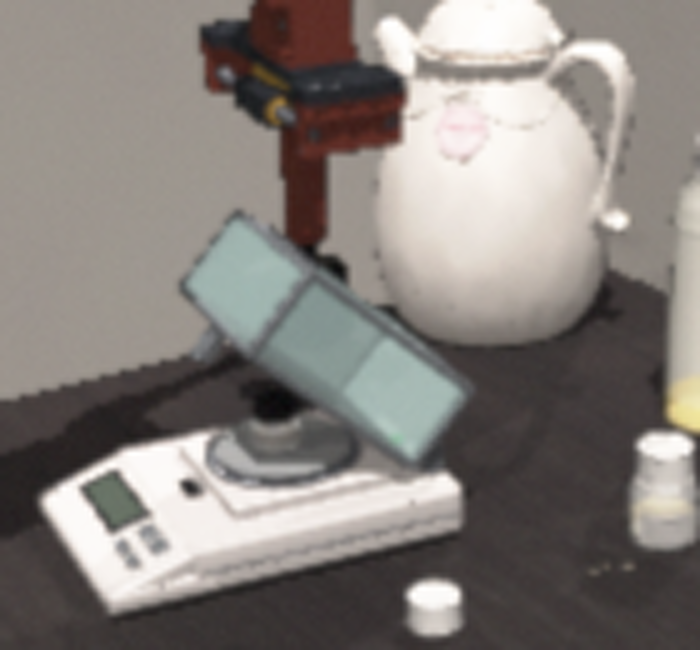

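>>> arm_command([
  [[0, -6, 3], [-0.2, 0, 0]],
  [[0, -6, 3], [0, 0, 0]],
  [[0, -6, 3.5], [0, 0, 0]],
  [[0, -6, 4], [0, 0, 0]],
  [[0, -6, 4.5], [0, 0, 0]],
  [[0, -5, 5], [0, 0, 0]],
  [[0, -4, 5], [0, 0, 0]],
])

```text
time_s: 21.73
position: [0.5007, 0.1612, 0.1647]
tool_rot: [[0.108, 0.994, -0.001], [0.994, -0.108, 0.001], [0.001, -0.001, -1.0]]
wrist_force: [-1.2, 1.4, 5.9]
width: 0.0006
```

```bash
python3 -c "
from h import *
rel();to(HINGE-.128*XB+[0,0,.056]);d=snap('side','s19');crop(d,180,320,90,220,5,'pics/s19c.png')"
```

```text
t 21.73 p [0.5007 0.1612 0.1647] ang 83.78 z [-6.0e-04  1.3e-03 -1.0e+00] F [-1.17  1.4   5.94] w 0.0006
u -88.9 w 164.7 v 0.1
t 21.73 p [0.5007 0.1612 0.1647] ang 83.78 z [-6.0e-04  1.3e-03 -1.0e+00] F [-1.17  1.4   5.94] w 0.0006
tool mm [ -0.  -39.   48.8] rot [-0.04 -0.07  0.28]
```

View pics/s19c.png

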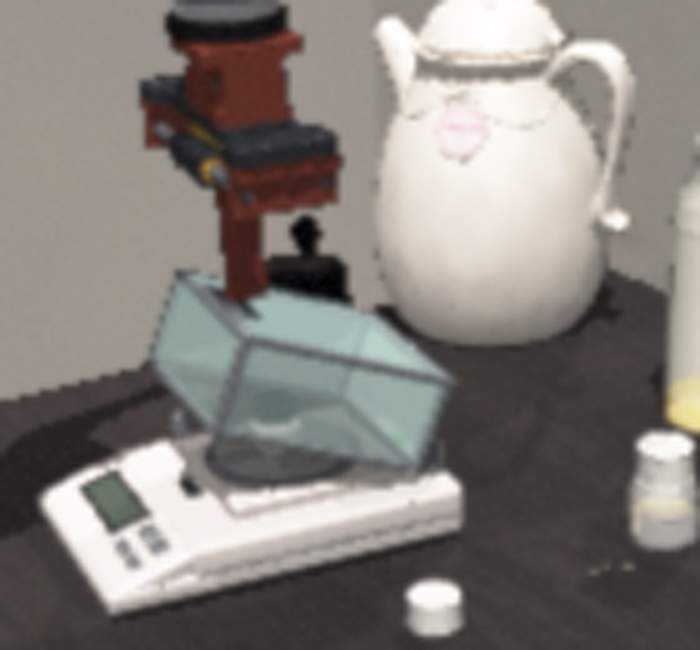

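>>> arm_command([
  [[0, -6, 4], [0, 0, 0]],
  [[0, -6, 4], [0, 0, 0]],
  [[0, -6, 5], [0, 0, 0]],
  [[0, -5, 5], [0, 0, 0]],
  [[0, -4, 5], [0, 0, 0]],
  [[0, -4, 5], [0, 0, 0]],
  [[0, -2, 5], [0, 0, 0]],
])

```text
time_s: 22.37
position: [0.464, 0.1643, 0.1274]
tool_rot: [[0.109, 0.994, -0.001], [0.994, -0.109, -0.001], [-0.001, -0.001, -1.0]]
wrist_force: [-0.4, -0.4, 3.3]
width: 0.0005
```

```bash
python3 -c "
from h import *
rel();to(HINGE-.133*XB+[0,0,.056])"
```

```text
t 22.37 p [0.464  0.1643 0.1274] ang 83.75 z [-1.3e-03 -5.0e-04 -1.0e+00] F [-0.38 -0.39  3.34] w 0.0005
u -125.7 w 127.4 v -0.9
t 22.37 p [0.464  0.1643 0.1274] ang 83.75 z [-1.3e-03 -5.0e-04 -1.0e+00] F [-0.38 -0.39  3.34] w 0.0005
tool mm [ 1.  -7.3 11.4] rot [-0.07  0.04  0.25]
```

Almost shut. Now I'll press it to the stop.

>>> arm_command([
  [[1, -5, 4], [0, 0, 0]],
  [[0, -2, 5], [0, 0, 0]],
  [[0, 0, 5], [0, 0, 0]],
  [[0, 0, 5], [0, 0, 0]],
  [[0, 0, 4], [0, 0, 0]],
])

```text
time_s: 22.78
position: [0.4534, 0.1666, 0.1071]
tool_rot: [[0.108, 0.994, -0.004], [0.994, -0.108, -0.0], [-0.001, -0.004, -1.0]]
wrist_force: [-8.2, -4.7, 28.7]
width: 0.0006
```

>>> arm_command([
  [[0, 0, -4], [0, 0, 0]],
  [[0, 0, -6], [0, 0, 0]],
  [[0, 0, -10], [0, 0, 0]],
  [[0, -5, -20], [0, 0, 0]],
  [[0, -20, -30], [0, 0, 0]],
  [[0, -25, -30], [0, 0, 0]],
  [[0, -30, -20], [0, 0, 0]],
  [[0, -20, 0], [0, 0, 0]],
  [[0, 0, 0], [0, 0, 0]],
])

```text
time_s: 23.53
position: [0.3467, 0.177, 0.231]
tool_rot: [[0.109, 0.994, -0.018], [0.994, -0.109, -0.003], [-0.005, -0.018, -1.0]]
wrist_force: [-0.1, -0.2, -0.3]
width: 0.0004
```

```bash
python3 -c "
from h import *
rel();d=snap('side','s20');crop(d,180,320,120,240,5,'pics/s20c.png');wrist('w20')"
```

```text
t 23.53 p [0.3467 0.177  0.231 ] ang 83.74 z [-0.018  -0.0027 -0.9998] F [-0.07 -0.19 -0.33] w 0.0004
u -243.7 w 231.0 v -1.6
```

View pics/s20c.png

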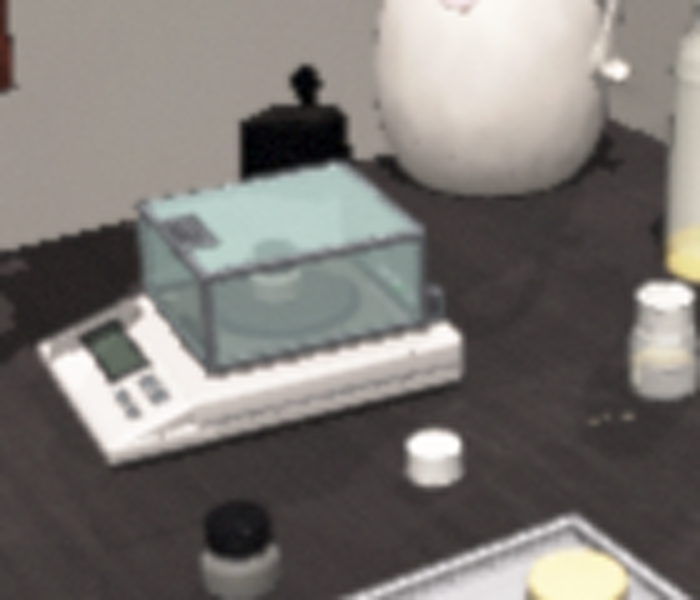

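View pics/w20.png

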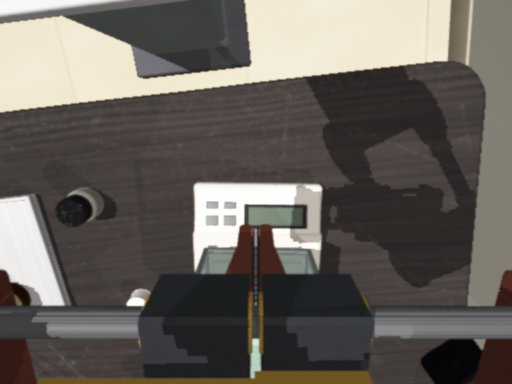

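The hood looks shut, and the bottle stands inside at crop (277,265). I'll wait a moment and compare the pad height and image with the start.

>>> arm_command([
  [[0, -10, 0], [0, 0, 0]],
  [[0, -5, 0], [0, 0, 0]],
  [[0, 0, 0], [0, 0, 0]],
  [[0, 0, 0], [0, 0, 0]],
  [[0, 0, 0], [0, 0, 0]],
  [[0, 0, 0], [0, 0, 0]],
  [[0, 0, 0], [0, 0, 0]],
  [[0, 0, 0], [0, 0, 0]],
  [[0, 0, 0], [0, 0, 0]],
  [[0, 0, 0], [0, 0, 0]],
  [[0, 0, 0], [0, 0, 0]],
  [[0, 0, 0], [0, 0, 0]],
])

```text
time_s: 24.63
position: [0.3339, 0.1773, 0.2244]
tool_rot: [[0.113, 0.993, -0.028], [0.994, -0.113, -0.008], [-0.012, -0.027, -1.0]]
wrist_force: [-0.3, -0.5, 0.8]
width: 0.0003
```

```bash
python3 -c "
from h import *
rel();s=snap('side','s21');t=snap('top','t21');crop(t,130,390,145,305,3,'pics/t21c.png')
s0=load('side0.npz');t0=load('top0.npz')
def dd(a,b,v0,v1,u0,u1):
    x=a['z_map'][v0:v1,u0:u1]-b['z_map'][v0:v1,u0:u1];return np.median(x),np.percentile(abs(x),90)
print('side hood depth diff',dd(s,s0,157,180,212,240),'side pad',dd(s,s0,164,170,214,222),'top',dd(t,t0,180,215,150,195))
hsv=cv2.cvtColor(t['image'],cv2.COLOR_RGB2HSV);m=cv2.inRange(hsv,(18,35,120),(35,255,255));r=np.zeros_like(m);r[185:260,290:350]=1
c=max(cv2.findContours(m*r,0,2)[0],key=cv2.contourArea);e=cv2.minEnclosingCircle(c)[0];print('jar',plane(t,*e,.0355),depth(t,*e))
d=abs(s['image'].astype(int)-s0['image']).max(2);print(proj(s,(.513,.161,.075)))
"
```

```text
t 24.63 p [0.3339 0.1773 0.2244] ang 83.54 z [-0.0285 -0.0084 -0.9996] F [-0.32 -0.48  0.76] w 0.0003
u -256.4 w 224.4 v -2.7
side hood depth diff (np.float32(-0.00013929605), np.float32(0.006111944)) side pad (np.float32(-0.00044733286), np.float32(0.007887422)) top (np.float32(2.3066998e-05), np.float32(0.003723955))
jar [ 0.50337109 -0.18882736  0.0355    ] [ 0.50367318 -0.18931678  0.03219883]
(np.float64(233.66660914984607), np.float64(173.31287474291588))
```

View pics/t21c.png

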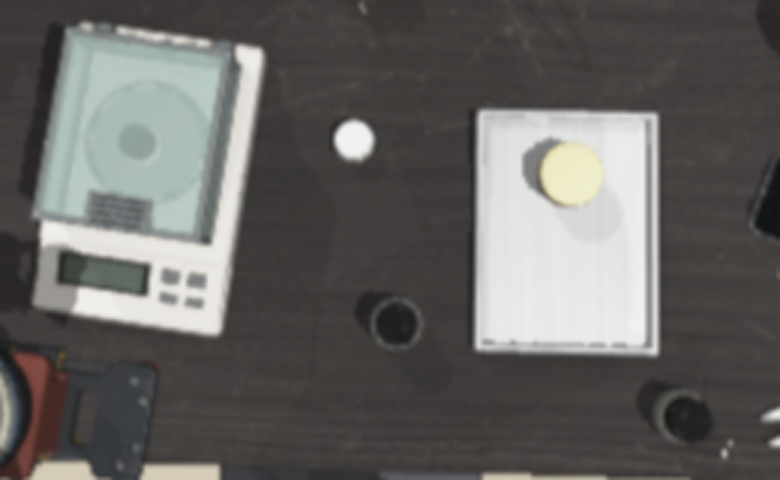

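View pics/s21.png

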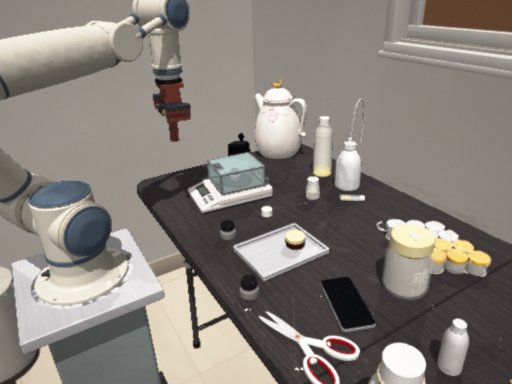

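The hood depth matches the latched start to within 0.5 mm, 1.8 s after I let go. The jar sits in the tray, the bottle is on the pan, and the white cap and vial haven't moved. Handing in.

```bash
python3 -c "
from workcell import arm
print(arm.finish_job())"
```

```text
the job is handed in; nothing more can be done
None
```

The sample is changed, and I handed the job in at about 25 s of the 72 s allowed; the hand-in reports no verdict. One press of the hood's pad released the catch. I then moved the amber jar to the empty half of the tray, set the small black-capped bottle from the tray on the pan, and swung the hood down to its stop (about 29 N).

Last checks:
- **Hood:** nearly 2 s after I let go, it was still shut. Its depth in both the side and top views matched the latched start (median difference under 0.5 mm).
- **Attar bottle:** it stood upright, about 3 mm from the pan's centre by the wrist view. My estimates of the pan's centre differed by up to about 6 mm between views (one rough reading from the catch slot was about 10 mm off), still inside the 18 mm limit. I re-measured the bottle only by eye after the hood closed.
- **Jar:** it stood upright in the tray, about 45 mm from the centre along x and within 2 mm across.
- **Bystanders:** by eye in the pictures, the vial, white cap and larger black-capped bottles were where they started. The arm was clear of everything.

Earlier, one side-view reading of the jar disagreed with the top and wrist views by about 13 mm, so I used the two that agreed. The bottle touched the pan with about 12 N at the wrist when I set it down, under the 30 N limit.

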